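Top up the hand-cranked carton dispenser and crank out two cartons

ROBOT

A 6-joint arm with a two-finger parallel gripper is mounted at the origin on the work surface. World frame = base frame: x ahead of the robot, y to its left, z up, the work surface at z = 0. Lengths are in mm, angles in rad, forces in N, time in s.
With the tool pointing down it reaches from about 275 to 1000 mm from the base axis. Payload 8.4 kg.
Tool frame: the origin (TCP) lies midway between the tips of the shut fingers; the grasp point (between the pads) lies hold_point_z behind it (hold_point_z is the distance from the TCP to the grasp point, in mm); z points along the fingers, y is the line along which they close (so a half turn about z gives the same grasp; the last joint's range is limited). The gripper opens to 85 mm and grips with 20 to 120 N. Pads are 22 mm wide; open, the fingers measure 114 mm over their backs; the gripper's body (76 mm by 85 mm) begins 54 mm behind the grasp point. The pads swing forward as they close: fully open they stand 13 mm farther back than shut.
Start: joints at [1.1, 0.353, 1.633, -0, 1.155, -0.002], TCP at [282.384, 557.572, 197.881] pointing down, gripper open.
Joint ranges: [-2.63, 2.63], [-0.92, 2.1], [0.06, 2.66], [-1.3, 4.44], [0, 2.69], [-3.02, 3.02]. Speed limits (rad/s): [2.22, 2.22, 2.79, 3.14, 3.14, 3.14].

INTERFACE

Orientations are given as a rotation vector (axis times angle).
In Python, from rig import * gives the robot as it stands.
- The arm moves only by the tool servo_tool, never from a script. Its argument "moves" is a list of rows, each an object of numbers: "gripper": the finger opening in m, from 0 to 0.0854; "tx", "ty", "tz": the shift along the tool's x, y, z in m; "roll": the turn about the tool's z in degrees. In form: [{"gripper": .., "tx": .., "ty": .., "tz": .., "roll": ..}, ...]. A call has 1 to 20 rows; each row is the pose to reach, as a shift and turn from the pose commanded when the call began, along the tool's axes at that moment; what a row does not reach only later rows make up. A row lasts 1/10 s, in which the tool goes at most 50 mm and 8.59 degrees, less where a joint would pass 70% of its speed; a pose out of reach is approached as far as the arm can. A call with a gripper value outside its range is refused whole. The fingers move at their own pace and stop on an object; "grip_force" is the grip in N (left out, the last holds). Time passes only in rows, so rows that repeat a pose let the fingers close. It gives the time, the measured TCP pose, the force, the opening and the grip force at its end, in the units of the state.
- state(): the state, without advancing time (a new reading comes with each control period).
- read_camera(name): name is "scene" or "top"; returns a dict with "img" (384x512x3 uint8, red, green, blue), "fx", "fy", "cx", "cy" (pixels), "origin" and "orientation" of the camera in the world. Camera axes: x right, y down, z forward; pixel columns grow to the right and rows downward; lengths in mm; the calibration is good to about 2 mm. A picture is of the moment at which its call begins. There is no depth.
- job_done(): hands the job in; it is judged then, once.
Trained networks look in a picture, given as the dict that the camera call returned (one of the last four; its "shot" number tells which), for a name from the list of things; names that differ only in an ending like _2 or _b are one class to them, and where a whole thing is asked for, a point or a joint stands for the part that bears it (a point fixed in the world has none). Each returns a list of dicts, best first, with "score" (0 to 1); they miss things now and then, are a little off and sometimes report something else, mostly with a low value. They report only what shows in the picture. A call takes as long as a camera call. They do not tell look-alikes from the thing itself.
- trace(picture, label): "region" (384x512 bool, what is visible of it) and "at" ([column, row] as shares, 0 to 1, of the picture: columns of its width, rows of its height, amid what is visible of it).
- pinpoint(picture, label): "at" ([column, row] as shares, 0 to 1, of the picture: columns of its width, rows of its height: a listed point, or the origin of a listed thing).
The state is a dict: "clock": time; "joint_positions": joint angles; "joint_velocities": joint speeds; "joint_torque": joint torques, N m; "eef_pos": TCP position; "eef_rot": TCP orientation; "contact_force": force on the tool from outside, world axes, zero at the start; "wrist_torque": the same for the moment, N m; "gripper_width": finger opening in mm; "grasp_force": force on a finger pad.
Only numpy, scipy, OpenCV 4.12 (cv2) and the standard library are available. Lean on these libraries where they do the work, as an engineer would, in place of code of your own. Each camera call takes 0.05 s, during which the arm holds its last target. There are 200 camera calls.

TASK

Lay the green-banded carton flat in the dispenser's magazine on top of the one already in it, then take the crank by its knob and wind it two full turns clockwise so that both cartons are pushed out onto the bed and the crank is parked again where it started, then let go. Turn at a calm, steady pace, holding on through the heavy point so the crank neither races nor springs back, and feel your way round so that you never pull or push hard along the arm (its length is set differently each time). Leave everything else on the desk alone.

Things in the scene. Friction and masses are not known exactly. Their poses are not given: they have to be found in the camera images.
- dispenser: Hand-cranked carton dispenser, fixed on the desk: grey base plate 140 x 400 mm (x, y). Origin on the desk, under the plate, 35 mm from its middle towards the outlet. y runs along the plate: crank at the +y end, then the red ram, the magazine, and the 30 mm high steel outlet bed with low clear walls at the -y end (holds two cartons in a row); z up.
- magazine (a point): Centre of the magazine's floor, 30 mm above the desk, at x 0, y +23 mm of the dispenser, same axes. Inside 88 mm along x, 48 mm along y, between four aluminium corner angles 70 mm tall with flared lips to 80 mm. Both y sides are open 60 mm wide between the angles, for fingers on either side of a carton's 40 mm width.
- carton_in_mid (a point): Centre of the carton that already lies flat in the magazine: white with green bands, 80 x 40 x 36 mm (x, y, z), 60 g, long side along the dispenser's x.
- carton_green_mid (a point): Centre (18 mm above its underside) of the white carton with GREEN bands lying flat on the desk to the robot's right: 80 mm along its x, 40 mm along its y, 36 mm high, about 60 g. A like carton with blue bands near it is not wanted. Loaded, its centre is 54 mm above the magazine point.
- axis (a point): Point on the crank's upright axis, 138 mm above the desk, at x 0, y +155 mm of the dispenser, level with the middle of the black knob (upright, 24 mm across, 51 mm tall, spins freely) on the arm's end; the arm's top is 109 mm above the desk. The arm telescopes, clamped at a length that differs each time and is not reported: knob 50 to 76 mm from the axis. Find it by touch or eye.
- crank (a joint): Crank angle, rad: 0 parked, arm along the dispenser's +y; grows clockwise from above, knob in direction (sin a, cos a) of the dispenser's (x, y). Stop at 14. Force at the knob: 2 N at park, where it stays put; heavy point of 10 to 18 N a third of a turn on (ram spring); from half a turn on the spring drives it with up to 12 N, so a knob let go races on, or back before half a turn. Same each turn.
- spindle (a joint): Give of the knob along the arm, m: 0 unloaded, + outward, spring 10 N per mm. It shows how hard the knob is pulled out (+) or pushed in (-) along the arm; beyond 2 mm (20 N) either way the arm is strained. Its reading is noisy: go by the felt force.
- carton_blue: Bystander: white carton with blue bands, 80 x 40 x 36 mm, origin under its centre; its place and the green one's are exchanged at random. Leave it.
- pill_bottle: Bystander: amber pill bottle, 44 mm across, 75 mm tall, origin under its centre.
- stamp: Bystander: small red hand stamp, 66 mm tall, origin under its centre.
- tape: Bystander: roll of clear tape lying flat, 60 mm across, 20 mm high, origin under its centre.
- cup: Bystander: white mug, 72 mm across, 90 mm tall, origin under its centre.
- ram: Red ram, 52 mm wide, top 62.5 mm above the desk; origin on the bed at the middle of its front face, just behind (+y of) the magazine when parked. It strokes 70 mm towards -y in the first half of each crank turn, pushing out the lowest carton, and returns in the second half, when the carton above drops to the floor.
There are look-alikes about, which are no part of the job. What is shaped like the part that bears carton_in_mid but purple or turquoise is not meant.

How it is judged (in metres and radians):
On the way, in this order (a step that is already met when the one before it is completed fails the run):
1. the green-banded carton lies flat in the magazine on top of the other, let go, with the crank still parked (x of carton_green_mid in the frame of magazine between -0.01 and 0.01 m and y of carton_green_mid in the frame of magazine between -0.01 and 0.01 m and z of carton_green_mid in the frame of magazine between 0.046 and 0.062 m and angle between the x axis of carton_green_mid and the x axis of magazine, either way round below 0.15 rad and contact force between the fingers and carton_green below 0.1 N and y of carton_in_mid in the frame of magazine between -0.01 and 0.01 m and value of joint crank between -0.3 and 0.3 rad), for 0.2 s.
2. after one turn the first carton is out and the second is down on the magazine's floor (value of joint crank between 5.6 and 7.2 rad and y of carton_in_mid in the frame of magazine between -0.18 and -0.045 m and y of carton_green_mid in the frame of magazine between -0.012 and 0.012 m and z of carton_green_mid in the frame of magazine between 0.008 and 0.028 m), for 0.1 s.
At the end, for the whole second after the job is handed in: Both green-banded cartons lie flat and still on the bed outside the magazine (centres 45 to 180 mm from the magazine's centre towards the outlet), and the crank stands still, two full turns on and parked again to within about 20 degrees (0.35 rad) (x of carton_in_mid in the frame of magazine between -0.012 and 0.012 m and y of carton_in_mid in the frame of magazine between -0.18 and -0.045 m and z of carton_in_mid in the frame of magazine between 0.008 and 0.028 m and x of carton_green_mid in the frame of magazine between -0.012 and 0.012 m and y of carton_green_mid in the frame of magazine between -0.18 and -0.045 m and z of carton_green_mid in the frame of magazine between 0.008 and 0.028 m and value of joint crank between 12.2 and 12.95 rad and velocity of joint crank between -0.1 and 0.1 rad/s and linear speed of each of carton_in, carton_green below 0.02 m/s); the robot touches nothing.
It fails at once if the crank races (faster than 4 rad/s) (velocity of joint crank above 4 rad/s).
It fails at once if the crank springs back (faster than 2 rad/s backwards) (velocity of joint crank below -2 rad/s).
It fails at once if the knob is pulled or pushed along the arm with more than 20 N (spindle give over 2 mm) (value of joint spindle above 0.002 m or value of joint spindle below -0.002 m).
It fails at once if another thing on the desk is moved by more than 20 mm (distance of any of carton_blue, pill_bottle, stamp, tape, cup from where it was at the start of the episode above 0.02 m).
It also fails if it takes over 72 s, if anything falls off the work surface, if the arm or the gripper's body presses on something with over 40 N, if the wrist force passes 120 N, or if a joint passes its speed limit or range.

## Working session

There is one attempt and no reset: what is moved stays moved. The work goes in short steps, Python scripts to look and compute and a tool call to move; the robot and the scene stay as the last step left them, time stands still between calls to the robot, and variables do not carry over. Pictures are saved under pics/ and viewed, at most 10 in all, crops included, and the job is handed in when it is done.

Besides the shell and the picture viewer there is one more tool, called as a command line: name --argument value ..., lists and objects as JSON in quotes. servo_tool: Moves the arm, as the interface text tells. Its arguments: {"type":"object","properties":{"moves":{"type":"array"},"grip_force":{"type":"number"}},"required":["moves"]}

```bash
mkdir -p pics; cat > h.py <<'E'
from rig import *
import numpy as np, cv2
from scipy.spatial.transform import Rotation as R
def cam_R(p):
    o=np.array(p["orientation"],float)
    return R.from_rotvec(o).as_matrix() if o.shape==(3,) else o
def ray(p,at,z):
    h,w=p["img"].shape[:2]
    u,v=at[0]*w,at[1]*h
    d=cam_R(p)@np.array([(u-p["cx"])/p["fx"],(v-p["cy"])/p["fy"],1])
    o=np.array(p["origin"],float)
    return o+d*(z-o[2])/d[2]
def proj(p,X):
    c=cam_R(p).T@(np.array(X,float)-np.array(p["origin"]))
    return p["fx"]*c[0]/c[2]+p["cx"],p["fy"]*c[1]/c[2]+p["cy"]
def save(p,n,box=None,k=1):
    im=p["img"][:,:,::-1]
    if box: im=im[box[1]:box[3],box[0]:box[2]]
    cv2.imwrite("pics/"+n,cv2.resize(im,None,fx=k,fy=k,interpolation=cv2.INTER_CUBIC))
E
python3 - <<'E'
from h import *
np.set_printoptions(precision=1,suppress=True)
print({k:v for k,v in state().items()})
Z={"dispenser":0,"magazine":30,"carton_in_mid":48,"carton_green_mid":18,"axis":138,"carton_blue":0,"ram":30,"pill_bottle":0,"cup":0,"stamp":0,"tape":0}
ims=[]
for n in("top","scene"):
    p=read_camera(n); ims.append(p["img"]); print(n,p["origin"],p["orientation"],p["fx"],p["cx"],p["cy"])
    for l,z in Z.items():
        print(l,[(round(d["score"],2),(np.array(d["at"])*[512,384]).round(),ray(p,d["at"],z)[:2]) for d in pinpoint(p,l)[:3]])
    save(p,n+"0.png",k=1.5)
E
```

```text
{'clock': 0.0, 'joint_positions': array([ 1.1,  0.4,  1.6,  0. ,  1.2, -0. ]), 'joint_velocities': array([ 0.,  0., -0., -0.,  0., -0.]), 'joint_torque': array([  0. , -60.5, -34.2,   0. ,   0. ,  -0. ]), 'eef_pos': array([282.2, 557.1, 197.2]), 'eef_rot': array([-0.7, -3.1,  0. ]), 'contact_force': array([ 0.6,  0. , -0.6]), 'wrist_torque': array([0. , 0. , 0.1]), 'grasp_force': 0.0, 'gripper_width': 85.43348002059719}
top [ 351.9   37.1 1062.3] [-2.1  2.1 -0.1] 363.8279930107675 248.54603994618336 191.71186152574754
dispenser [(0.7, array([294., 187.]), array([549.6, -55.6]))]
magazine [(0.76, array([286., 189.]), array([537.9, -30.5]))]
carton_in_mid [(0.94, array([299., 132.]), array([703.3, -63.6])), (0.75, array([285., 185.]), array([546.7, -25.3])), (0.69, array([295., 247.]), array([372.6, -55.7]))]
carton_green_mid [(0.98, array([395., 175.]), array([ 586.7, -345.7])), (0.62, array([285., 187.]), array([545.7, -29.4]))]
axis [(0.87, array([240., 180.]), array([539.6,  95.9]))]
carton_blue [(0.65, array([403., 231.]), array([ 426.6, -368.8]))]
ram [(0.58, array([276., 183.]),
[... 878 characters left out ...]
n_green_mid [(0.66, array([ 99., 236.]), array([ 582.9, -366.6])), (0.29, array([400., 233.]), array([522.6, 458.9]))]
axis [(0.96, array([272., 197.]), array([530.8, 103.8])), (0.64, array([331., 188.]), array([483.8, 258.1]))]
carton_blue [(0.92, array([120., 202.]), array([ 419.5, -356.6]))]
ram [(0.67, array([234., 229.]), array([547.2,   2.6])), (0.56, array([121., 203.]), array([ 457.7, -338.3])), (0.46, array([ 99., 233.]), array([ 583. , -362.2]))]
pill_bottle [(0.68, array([190., 187.]), array([ 335.5, -157.1]))]
cup [(0.8, array([399., 232.]), array([501.1, 465.9]))]
stamp [(0.51, array([333., 189.]), array([318. , 296.4]))]
tape [(0.79, array([359., 202.]), array([377.3, 368.9]))]
```

View pics/top0.png

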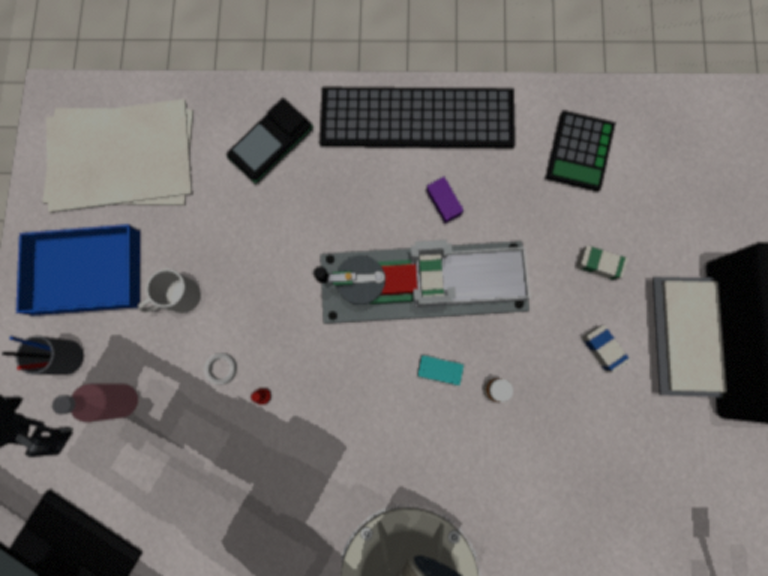

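View pics/scene0.png

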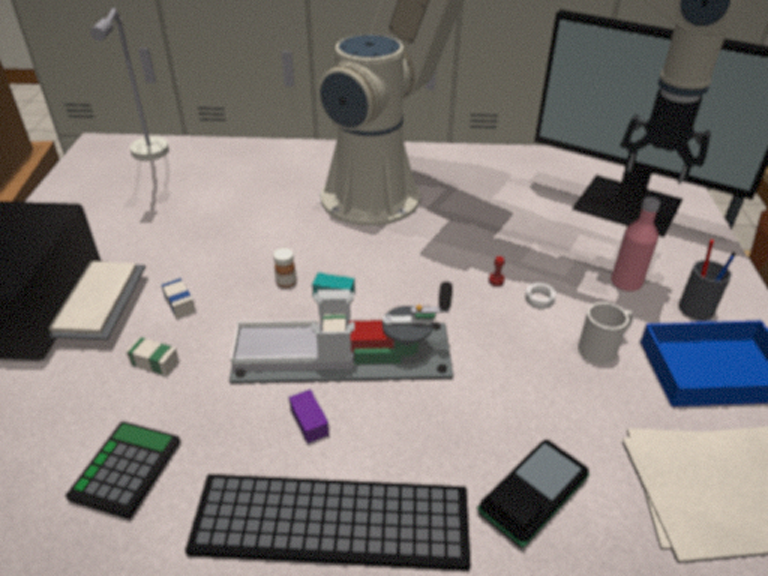

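Candidates for the green carton: (401,175) green bands on the desk, (404,231) blue bands, (296,133) purple block, (293,247) turquoise block, all in top-camera pixels. The green-banded one at (401,175) fits. The carton in the magazine is at (287,183). I'll confirm this in a crop and measure orientations.

```bash
python3 - <<'E'
from h import *
np.set_printoptions(precision=1,suppress=True)
p=read_camera("top")
save(p,"crop1.png",(205,150,430,240),3.5)
def rect(l,z,want=None):
    for d in trace(p,l)[:3]:
        m=d["region"].astype(np.uint8)
        c=max(cv2.findContours(m,0,2)[0],key=cv2.contourArea)
        W=np.array([ray(p,((q[0][0]+.5)/512,(q[0][1]+.5)/384),z)[:2] for q in c],np.float32)
        r=cv2.minAreaRect(W); b=cv2.boxPoints(r)
        e=b[1]-b[0],b[2]-b[1]; e=max(e,key=np.linalg.norm)
        print(l,round(d["score"],2),np.array(d["at"])*[512,384],"ctr",np.array(r[0]),"size",np.array(r[1]),"long-dir deg",np.degrees(np.arctan2(e[1],e[0]))%180)
rect("dispenser",8); rect("carton_green_mid",36); rect("carton_blue",36); rect("ram",62); rect("crank",109)
E
```

```text
dispenser 0.61 [279.9 188.2] ctr [549.8 -17. ] size [152.4 415.4] long-dir deg 94.924576
carton_green_mid 0.64 [331.8 260.1] ctr [ 340.6 -159.5] size [40.6 49.7] long-dir deg 91.595566
carton_green_mid 0.55 [396.8 176.4] ctr [ 582.3 -355.5] size [86.9 50.7] long-dir deg 72.582924
carton_blue 0.71 [402.2 234.5] ctr [ 421.3 -354.1] size [85.7 53.4] long-dir deg 34.086353
carton_blue 0.68 [175.8 261.4] ctr [317.1 277.9] size [30.1 39.4] long-dir deg 91.683716
ram 0.96 [266.4 185. ] ctr [537.7  24.9] size [56.8 64.1] long-dir deg 91.295425
crank 0.6 [239.9 184.9] ctr [522.8 112.5] size [ 88.8 122.4] long-dir deg 107.82465
crank 0.55 [398.1 174.9] ctr [ 566.7 -327.9] size [83.6 48.3] long-dir deg 72.82361
```

View pics/crop1.png

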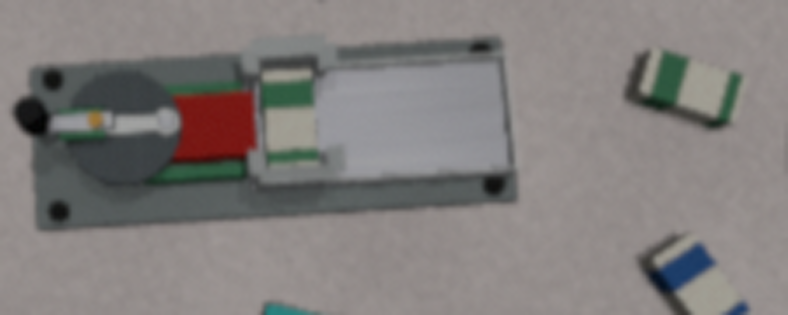

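The crop confirms it: the green-banded carton is at top pixel (402,175) and the blue one at about (405,232). The plate corners and the knob (214,183) are sharp enough to measure.

```bash
python3 - <<'E'
from h import *
np.set_printoptions(precision=1,suppress=True)
p=read_camera("top"); q=read_camera("scene")
f=lambda c,z:ray(p,((205+c[0]/3.5)/512,(150+c[1]/3.5)/384),z)[:2]
C=[f(c,8) for c in((38,230),(517,202),(500,37),(30,65))]
print("plate",C,np.mean(C,0))
for a,b in((1,0),(2,3)): d=C[b]-C[a];print(np.linalg.norm(d),np.degrees(np.arctan2(-d[0],d[1])))
for a,b in((0,3),(1,2)): d=C[b]-C[a];print(np.linalg.norm(d),np.degrees(np.arctan2(d[1],d[0])))
print("mag carton top",[f(c,66) for c in((262,70),(314,70),(318,163),(267,166))])
print("knob",f((32,115),163),"axis hub",f((165,121),112))
G=p["img"].astype(int)
# green carton top: corners by eye
T=[f(c,36) for c in((652,48),(743,72),(727,126),(640,98))]
print("green",T,np.mean(T,0))
d=T[1]-T[0];print(np.linalg.norm(d),np.degrees(np.arctan2(d[1],d[0])))
for l in("axis","crank","spindle"):
  for P in(p,q):
    print(l,[(round(x["score"],2),(np.array(x["at"])*[512,384]).round(1)) for x in pinpoint(P,l)[:2]])
# scene view: trace green carton
x=[d for d in trace(q,"carton_green_mid")[:3]]
for d in x: print(round(d["score"],2),np.array(d["at"])*[512,384],ray(q,d["at"],25)[:2])
s=trace(q,"crank")
print([(round(d["score"],2),np.array(d["at"])*[512,384]) for d in s])
# green pixels (bands) in scene for knob
save(q,"crop2.png",(140,165,330,265),4)
E
```

```text
plate [array([457.7, 171.5]), array([ 490.6, -224.4]), array([ 630.7, -213. ]), array([598.5, 184.5])] [544.4 -20.3]
397.3399095415593 4.747504621864499
398.749842754872 4.627246797450588
141.41571847614415 5.245069679870503
140.5735692048144 4.673733529894124
mag carton top [array([584.5, -10.1]), array([585.4, -51.5]), array([510.3, -55.2]), array([506.9, -15.1])]
knob [525.3 159.7] axis hub [532.6  65.1]
green [array([ 616.4, -329.3]), array([ 597.7, -401.6]), array([ 552.7, -386.7]), array([ 574.4, -318.2])] [ 585.3 -358.9]
74.63914510559505 -104.47656439513106
axis [(0.65, array([236.6, 181.6]))]
axis [(0.85, array([274.9, 196.1]))]Traceback (most recent call last):
  File "<stdin>", line 18, in <module>
ValueError: it knows: axis, carton_blue, carton_green_mid, carton_in_mid, cup, dispenser, magazine, pill_bottle, ram, stamp, tape
```

```bash
python3 - <<'E'
from h import *
import rig
np.set_printoptions(precision=3,suppress=True)
print([n for n in dir(rig) if not n.startswith("_")], getattr(rig,"hold_point_z",None))
s=state(); print(s["clock"]); M=R.from_rotvec(s["eef_rot"]).as_matrix(); print(M, s["eef_pos"],np.degrees(np.arctan2(M[1,1],M[0,1])))
E
```

```text
['IKError', 'hold_point_z', 'job_done', 'pinpoint', 'read_camera', 'state', 'trace'] 18.700000000000003
1.7
[[-0.892  0.452  0.   ]
 [ 0.452  0.892  0.   ]
 [-0.     0.    -1.   ]] [282.392 557.597 197.877] 63.14176263669719
```

servo_tool --moves '[{"tx": -0.684, "ty": -0.68, "tz": 0, "roll": 78.6, "gripper": 0.0854}, {"tx": -0.684, "ty": -0.68, "tz": 0, "roll": 78.6, "gripper": 0.0854}, {"tx": -0.684, "ty": -0.68, "tz": 0, "roll": 78.6, "gripper": 0.0854}, {"tx": -0.684, "ty": -0.68, "tz": 0, "roll": 78.6, "gripper": 0.0854}, {"tx": -0.684, "ty": -0.68, "tz": 0, "roll": 78.6, "gripper": 0.0854}, {"tx": -0.684, "ty": -0.68, "tz": 0, "roll": 78.6, "gripper": 0.0854}, {"tx": -0.684, "ty": -0.68, "tz": 0, "roll": 78.6, "gripper": 0.0854}, {"tx": -0.684, "ty": -0.68, "tz": 0, "roll": 78.6, "gripper": 0.0854}, {"tx": -0.684, "ty": -0.68, "tz": 0, "roll": 78.6, "gripper": 0.0854}, {"tx": -0.684, "ty": -0.68, "tz": 0, "roll": 78.6, "gripper": 0.0854}, {"tx": -0.684, "ty": -0.68, "tz": 0, "roll": 78.6, "gripper": 0.0854}, {"tx": -0.684, "ty": -0.68, "tz": 0, "roll": 78.6, "gripper": 0.0854}, {"tx": -0.684, "ty": -0.68, "tz": 0, "roll": 78.6, "gripper": 0.0854}, {"tx": -0.684, "ty": -0.68, "tz": 0, "roll": 78.6, "gripper": 0.0854}, {"tx": -0.684, "ty": -0.68, "tz": 0, "roll": 78.6, "gripper": 0.0854}, {"tx": -0.684, "ty": -0.68, "tz": 0, "roll": 78.6, "gripper": 0.0854}, {"tx": -0.684, "ty": -0.68, "tz": 0, "roll": 78.6, "gripper": 0.0854}, {"tx": -0.684, "ty": -0.68, "tz": 0, "roll": 78.6, "gripper": 0.0854}, {"tx": -0.684, "ty": -0.68, "tz": 0.02, "roll": 78.6, "gripper": 0.0854}, {"tx": -0.684, "ty": -0.68, "tz": 0.05, "roll": 78.6, "gripper": 0.0854}]'

```text
clock: 3.7
eef_pos: [588.4, -363.9, 150.4]
eef_rot: [2.496, 1.895, 0.003]
contact_force: [0.3, 0.4, -0.8]
gripper_width: 85.4
grasp_force: 0.0
```

```bash
cat >> h.py <<'E'
def goto(x,y,z,ang):
    """shift in tool axes (m, deg) from current measured pose to TCP x,y,z, tool-y world angle"""
    s=state(); M=R.from_rotvec(s["eef_rot"]).as_matrix()
    d=M.T@(np.array([x,y,z])-s["eef_pos"])/1000
    a=np.degrees(np.arctan2(M[1,1],M[0,1]))
    print("t",s["clock"],"pos",s["eef_pos"],"ang",round(a,2),"tilt",M[:,2],"-> shift",d.round(4),"roll",round((a-ang+180)%360-180,2))
E
python3 - <<'E'
from h import *
np.set_printoptions(precision=4,suppress=True)
goto(585,-358,3,-15.5)
q=read_camera("scene")
for d in trace(q,"carton_green_mid")[:2]+pinpoint(q,"carton_green_mid")[:2]: print(round(d["score"],2),np.array(d["at"])*[512,384],ray(q,d["at"],18)[:2])
c=[proj(q,(585+a*.267*40-b*.964*20, -358+a*.964*40+b*.267*20,36)) for a,b in((1,1),(1,-1),(-1,-1),(-1,1))]
im=q["img"].copy(); 
big=cv2.resize(im[190:270,60:180],None,fx=6,fy=6,interpolation=cv2.INTER_CUBIC)
cv2.polylines(big,[((np.array(c)-[60,190]+.0)*6).astype(np.int32)],True,(255,0,255),1)
cv2.imwrite("pics/g.png",big[:,:,::-1])
E
```

```text
t 3.7 pos [ 588.4118 -363.9259  150.3508] ang -15.59 tilt [ 0.0066 -0.005  -1.    ] -> shift [ 0.0052 -0.006   0.1473] roll -0.09
0.65 [102.5024 236.5056] [ 582.9689 -355.7952]
0.56 [100.5056 237.312 ] [ 586.2921 -360.2795]
```

View pics/g.png

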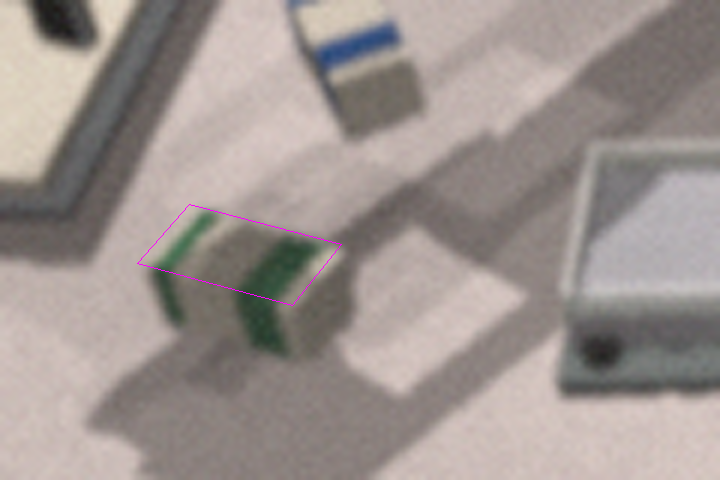

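The overlay fits to within about 4 mm; the carton sits slightly towards +y. I'll descend and grasp.

servo_tool --grip_force 30 --moves '[{"tx": 0.003, "ty": -0.001, "tz": 0.04, "gripper": 0.0854}, {"tx": 0.003, "ty": -0.001, "tz": 0.08, "gripper": 0.0854}, {"tx": 0.003, "ty": -0.001, "tz": 0.11, "gripper": 0.0854}, {"tx": 0.003, "ty": -0.001, "tz": 0.13, "gripper": 0.0854}, {"tx": 0.003, "ty": -0.001, "tz": 0.145, "gripper": 0.0854}, {"tx": 0.003, "ty": -0.001, "tz": 0.145, "gripper": 0.0854}, {"tx": 0.003, "ty": -0.001, "tz": 0.145, "gripper": 0.03}, {"tx": 0.003, "ty": -0.001, "tz": 0.145, "gripper": 0.03}, {"tx": 0.003, "ty": -0.001, "tz": 0.145, "gripper": 0.03}, {"tx": 0.003, "ty": -0.001, "tz": 0.145, "gripper": 0.03}, {"tx": 0.003, "ty": -0.001, "tz": 0.145, "gripper": 0.03}, {"tx": 0.003, "ty": -0.001, "tz": 0.145, "gripper": 0.03}, {"tx": 0.003, "ty": -0.001, "tz": 0.145, "gripper": 0.03}]'

```text
invalid input at $.moves[0]: expected keys gripper, tx, ty, tz, roll
```

servo_tool --grip_force 30 --moves '[{"tx": 0.003, "ty": -0.001, "tz": 0.04, "roll": 0, "gripper": 0.0854}, {"tx": 0.003, "ty": -0.001, "tz": 0.08, "roll": 0, "gripper": 0.0854}, {"tx": 0.003, "ty": -0.001, "tz": 0.11, "roll": 0, "gripper": 0.0854}, {"tx": 0.003, "ty": -0.001, "tz": 0.13, "roll": 0, "gripper": 0.0854}, {"tx": 0.003, "ty": -0.001, "tz": 0.145, "roll": 0, "gripper": 0.0854}, {"tx": 0.003, "ty": -0.001, "tz": 0.145, "roll": 0, "gripper": 0.0854}, {"tx": 0.003, "ty": -0.001, "tz": 0.145, "roll": 0, "gripper": 0.03}, {"tx": 0.003, "ty": -0.001, "tz": 0.145, "roll": 0, "gripper": 0.03}, {"tx": 0.003, "ty": -0.001, "tz": 0.145, "roll": 0, "gripper": 0.03}, {"tx": 0.003, "ty": -0.001, "tz": 0.145, "roll": 0, "gripper": 0.03}, {"tx": 0.003, "ty": -0.001, "tz": 0.145, "roll": 0, "gripper": 0.03}, {"tx": 0.003, "ty": -0.001, "tz": 0.145, "roll": 0, "gripper": 0.03}, {"tx": 0.003, "ty": -0.001, "tz": 0.145, "roll": 0, "gripper": 0.03}]'

```text
clock: 5.15
eef_pos: [585.2, -355.0, 2.9]
eef_rot: [2.5, 1.902, 0.0]
contact_force: [-0.0, 0.0, 0.4]
gripper_width: 30.0
grasp_force: 0.0
```

Opening reached 30 mm with no force, so the grasp missed. I'll look.

```bash
python3 - <<'E'
from h import *
np.set_printoptions(precision=4,suppress=True)
print({k:v for k,v in state().items() if k in("eef_pos","gripper_width","grasp_force","clock")})
q=read_camera("scene"); p=read_camera("top")
a=cv2.resize(q["img"][150:270,50:190],None,fx=2.85,fy=2.85,interpolation=cv2.INTER_CUBIC)
b=cv2.resize(p["img"][115:235,340:480],None,fx=2.85,fy=2.85,interpolation=cv2.INTER_CUBIC)
cv2.imwrite("pics/g2.png",np.hstack([a,b])[:,:,::-1])
E
```

```text
{'clock': 5.15, 'eef_pos': array([ 585.1842, -354.9742,    2.9251]), 'grasp_force': 0.0, 'gripper_width': 29.998510258732715}
```

View pics/g2.png

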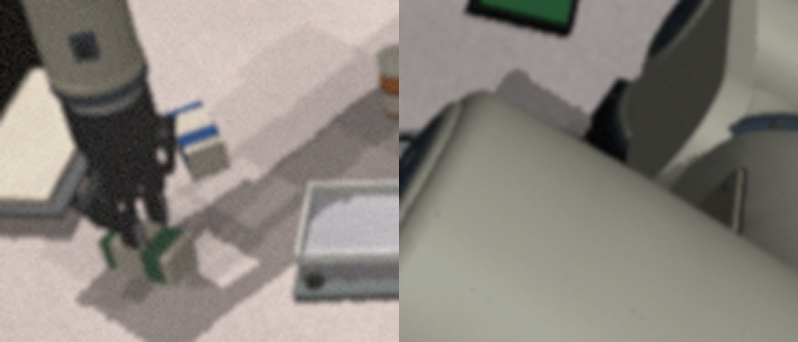

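```bash
python3 - <<'E'
from h import *
q=read_camera("scene"); s=state()
M=R.from_rotvec(s["eef_rot"]).as_matrix(); k=8
x0,y0=70,190
big=cv2.resize(q["img"][y0:y0+65,x0:x0+75],None,fx=k,fy=k,interpolation=cv2.INTER_CUBIC)
for sgn,col in((0,(255,255,0)),(1,(255,0,0)),(-1,(0,0,255))):
    for h in(5,20,40,60,80):
        X=s["eef_pos"]+M[:,1]*15*sgn; X[2]=h
        u=(np.array(proj(q,X))-[x0,y0])*k
        cv2.circle(big,tuple(u.astype(int).tolist()),3,col,-1)
cv2.imwrite("pics/g3.png",big[:,:,::-1])
print(s["joint_positions"])
E
```

```text
[-5.47424490e-01  6.55702290e-01  1.62148203e+00 -2.32115400e-05
  8.64469166e-01 -2.77559826e-01]
```

View pics/g3.png

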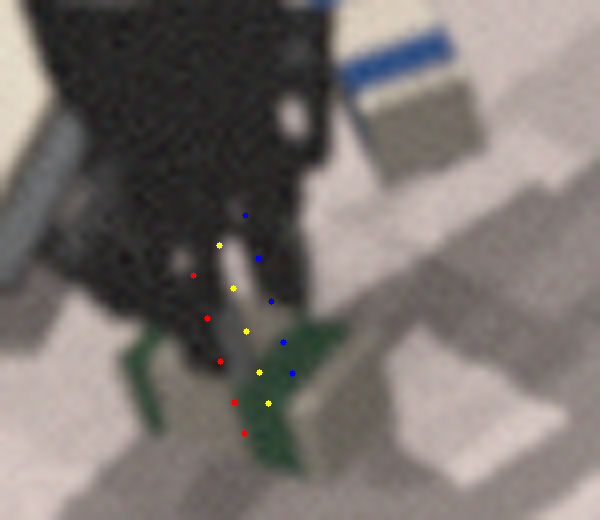

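servo_tool --moves '[{"tx": 0, "ty": 0, "tz": 0, "roll": 0, "gripper": 0.0854}, {"tx": 0, "ty": 0, "tz": 0, "roll": 0, "gripper": 0.0854}, {"tx": 0, "ty": 0, "tz": 0, "roll": 0, "gripper": 0.0854}, {"tx": 0, "ty": 0, "tz": 0, "roll": 0, "gripper": 0.0854}, {"tx": 0, "ty": 0, "tz": 0, "roll": 0, "gripper": 0.0854}]'

```text
clock: 5.8
eef_pos: [585.2, -354.9, 2.9]
eef_rot: [-2.5, -1.902, -0.0]
contact_force: [0.2, -0.1, 0.1]
gripper_width: 85.4
grasp_force: 0.0
```

```bash
python3 - <<'E'
from h import *
q=read_camera("scene"); s=state(); print(s["gripper_width"],s["eef_pos"],s["contact_force"])
M=R.from_rotvec(s["eef_rot"]).as_matrix(); k=8
x0,y0=70,185
big=cv2.resize(q["img"][y0:y0+70,x0:x0+75],None,fx=k,fy=k,interpolation=cv2.INTER_CUBIC)
for sgn,col in((1,(255,0,0)),(-1,(0,0,255))):
    for h in(5,20,40,60,80):
        X=s["eef_pos"]+M[:,1]*42*sgn; X[2]=h
        u=(np.array(proj(q,X))-[x0,y0])*k
        cv2.circle(big,tuple(u.astype(int).tolist()),3,col,-1)
cv2.imwrite("pics/g4.png",big[:,:,::-1])
E
```

```text
85.57215065119976 [ 585.2153717  -354.96423122    2.89361622] [-0.02529094  0.22756072  0.51644932]
```

View pics/g4.png

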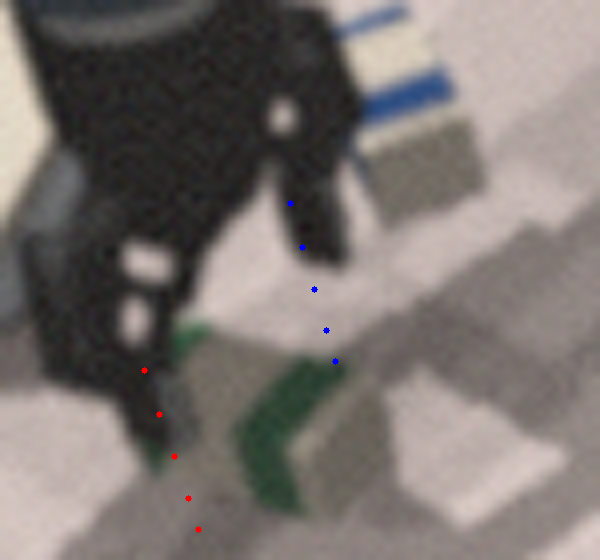

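```bash
python3 - <<'E'
from h import *
np.set_printoptions(precision=1,suppress=True)
q=read_camera("scene")
for z in(198,211,230,245): print(z,[np.array(proj(q,np.array([282.4,557.6,z])+sg*45*np.array([.452,.892,0])))*1.5 for sg in(1,-1)])
a=cv2.resize(cv2.imread("pics/scene0.png")[100:220,590:740],None,fx=5,fy=5,interpolation=cv2.INTER_CUBIC)
for z,c in((198,(0,0,255)),(211,(0,255,0)),(245,(255,0,0))):
  for sg in(1,-1):
    u=np.array(proj(q,np.array([282.4,557.6,z])+sg*45*np.array([.452,.892,0])))*1.5
    cv2.circle(a,tuple(((u-[590,100])*5).astype(int).tolist()),4,c,-1)
cv2.imwrite("pics/s0.png",a)
E
```

```text
198 [array([671. , 203.6]), array([623.5, 191. ])]
211 [array([672.9, 197.8]), array([625.1, 185.2])]
230 [array([675.9, 189.1]), array([627.5, 176.7])]
245 [array([678.3, 182.1]), array([629.5, 169.8])]
```

View pics/s0.png

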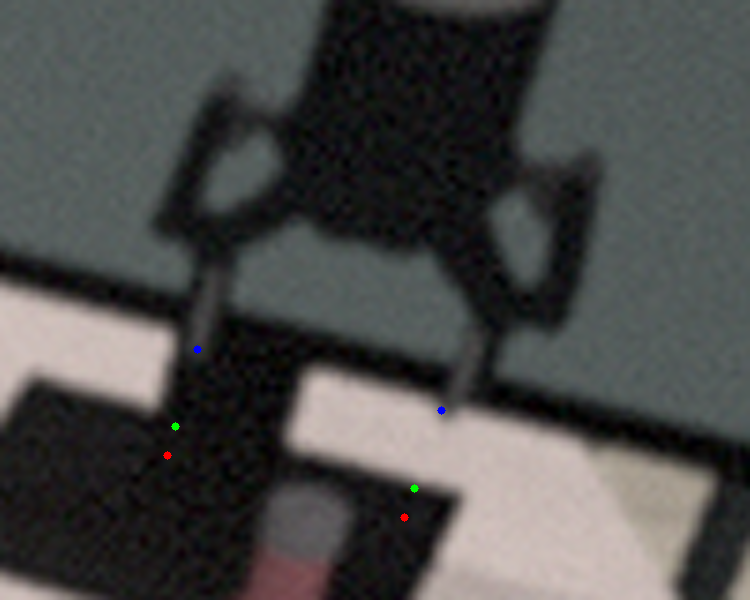

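The start picture and this one agree: the real fingertips are about 34 mm above the stated TCP when shut, and about 47 mm when open. The sideways position is right. I'll descend 33 mm more and grip.

servo_tool --grip_force 30 --moves '[{"tx": 0, "ty": 0, "tz": 0.01, "roll": 0, "gripper": 0.0854}, {"tx": 0, "ty": 0, "tz": 0.02, "roll": 0, "gripper": 0.0854}, {"tx": 0, "ty": 0, "tz": 0.028, "roll": 0, "gripper": 0.0854}, {"tx": 0, "ty": 0, "tz": 0.033, "roll": 0, "gripper": 0.0854}, {"tx": 0, "ty": 0, "tz": 0.033, "roll": 0, "gripper": 0.03}, {"tx": 0, "ty": 0, "tz": 0.033, "roll": 0, "gripper": 0.03}, {"tx": 0, "ty": 0, "tz": 0.033, "roll": 0, "gripper": 0.03}, {"tx": 0, "ty": 0, "tz": 0.033, "roll": 0, "gripper": 0.03}, {"tx": 0, "ty": 0, "tz": 0.033, "roll": 0, "gripper": 0.03}, {"tx": 0, "ty": 0, "tz": 0.033, "roll": 0, "gripper": 0.03}]'

```text
clock: 6.9
eef_pos: [585.6, -355.2, -29.6]
eef_rot: [2.499, 1.902, 0.001]
contact_force: [-0.3, -0.5, 3.2]
gripper_width: 39.9
grasp_force: 31.4
```

servo_tool --moves '[{"tx": 0, "ty": 0, "tz": -0.03, "roll": 0, "gripper": 0.03}, {"tx": 0, "ty": 0, "tz": -0.07, "roll": 0, "gripper": 0.03}, {"tx": 0.02, "ty": -0.01, "tz": -0.11, "roll": 8, "gripper": 0.03}, {"tx": 0.05, "ty": -0.02, "tz": -0.135, "roll": 16, "gripper": 0.03}, {"tx": 0.08, "ty": -0.035, "tz": -0.135, "roll": 24, "gripper": 0.03}, {"tx": 0.12, "ty": -0.05, "tz": -0.135, "roll": 32, "gripper": 0.03}, {"tx": 0.16, "ty": -0.067, "tz": -0.135, "roll": 40, "gripper": 0.03}, {"tx": 0.2, "ty": -0.083, "tz": -0.135, "roll": 48, "gripper": 0.03}, {"tx": 0.24, "ty": -0.1, "tz": -0.135, "roll": 56, "gripper": 0.03}, {"tx": 0.27, "ty": -0.112, "tz": -0.135, "roll": 64, "gripper": 0.03}, {"tx": 0.29, "ty": -0.12, "tz": -0.135, "roll": 69.8, "gripper": 0.03}, {"tx": 0.3005, "ty": -0.125, "tz": -0.135, "roll": 69.8, "gripper": 0.03}, {"tx": 0.3005, "ty": -0.125, "tz": -0.135, "roll": 69.8, "gripper": 0.03}, {"tx": 0.3005, "ty": -0.125, "tz": -0.135, "roll": 69.8, "gripper": 0.03}, {"tx": 0.3005, "ty": -0.125, "tz": -0.135, "roll": 69.8, "gripper": 0.03}]'

```text
clock: 8.4
eef_pos: [545.0, -33.0, 104.9]
eef_rot: [3.139, 0.131, 0.0]
contact_force: [0.1, -1.1, -0.4]
gripper_width: 39.6
grasp_force: 31.0
```

```bash
python3 - <<'E'
from h import *
np.set_printoptions(precision=4,suppress=True)
q=read_camera("scene"); s=state()
goto(545.4,-32.3,36.4,-85.3)
zc=s["eef_pos"][2]+29.6+18
for d in trace(q,"carton_green_mid")[:2]+pinpoint(q,"carton_green_mid")[:2]: print(round(d["score"],2),np.array(d["at"])*[512,384],ray(q,d["at"],zc)[:2])
k=6;x0,y0=170,150
big=cv2.resize(q["img"][y0:y0+95,x0:x0+120],None,fx=k,fy=k,interpolation=cv2.INTER_CUBIC)
def box(ctr,sx,sy,sz,th,col):
    c,si=np.cos(th),np.sin(th)
    for dz in(-sz,sz):
        P=[proj(q,(ctr[0]+a*sx*c-b*sy*si,ctr[1]+a*sx*si+b*sy*c,ctr[2]+dz)) for a,b in((1,1),(1,-1),(-1,-1),(-1,1))]
        cv2.polylines(big,[((np.array(P)-[x0,y0])*k).astype(np.int32)],True,col,1)
box((*s["eef_pos"][:2],zc),40,20,18,np.radians(4.7),(255,0,255))
box((545.4,-32.3,48),40,20,18,np.radians(4.7),(255,255,0))
cv2.imwrite("pics/m.png",big[:,:,::-1])
E
```

```text
t 8.45 pos [545.0378 -33.0723 104.8824] ang -85.26 tilt [ 0.0002 -0.0002 -1.    ] -> shift [ 0.0004 -0.0008  0.0685] roll 0.04
0.97 [218.0096 193.6896] [542.6837 -36.686 ]
0.48 [276.3776 211.392 ] [601.7775 114.2743]
0.73 [219.8016 192.6144] [538.1312 -32.5496]
```

View pics/m.png

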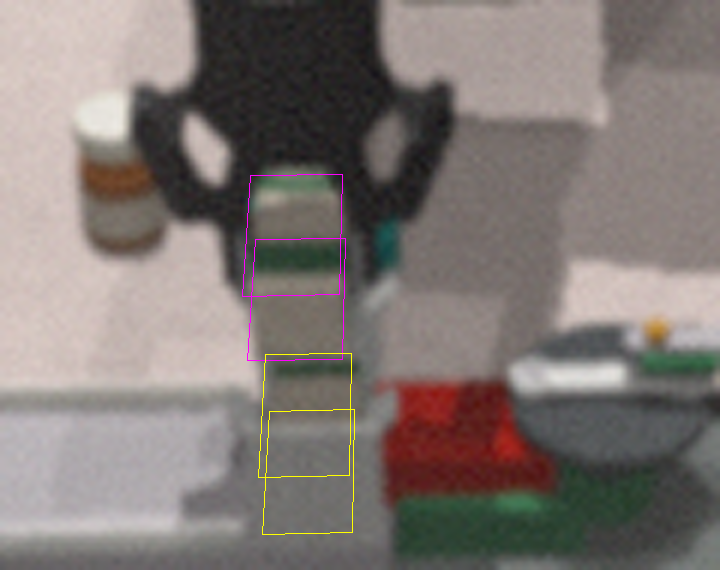

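The held carton matches its overlay and lies level, aligned over the magazine. I'll lower it with a 1 mm correction.

servo_tool --moves '[{"tx": 0.001, "ty": -0.001, "tz": 0.015, "roll": 0, "gripper": 0.03}, {"tx": 0.001, "ty": -0.001, "tz": 0.025, "roll": 0, "gripper": 0.03}, {"tx": 0.001, "ty": -0.001, "tz": 0.031, "roll": 0, "gripper": 0.03}, {"tx": 0.001, "ty": -0.001, "tz": 0.037, "roll": 0, "gripper": 0.03}, {"tx": 0.001, "ty": -0.001, "tz": 0.043, "roll": 0, "gripper": 0.03}, {"tx": 0.001, "ty": -0.001, "tz": 0.049, "roll": 0, "gripper": 0.03}, {"tx": 0.001, "ty": -0.001, "tz": 0.055, "roll": 0, "gripper": 0.03}, {"tx": 0.001, "ty": -0.001, "tz": 0.06, "roll": 0, "gripper": 0.03}, {"tx": 0.001, "ty": -0.001, "tz": 0.06, "roll": 0, "gripper": 0.03}]'

```text
clock: 9.45
eef_pos: [549.9, -30.9, 46.7]
eef_rot: [3.139, 0.13, 0.012]
contact_force: [7.8, 3.2, 6.7]
gripper_width: 39.7
grasp_force: 36.0
```

servo_tool --moves '[{"tx": 0.004, "ty": -0.001, "tz": 0, "roll": 0, "gripper": 0.03}, {"tx": 0.005, "ty": -0.001, "tz": 0, "roll": 0, "gripper": 0.03}, {"tx": 0.005, "ty": -0.001, "tz": 0.002, "roll": 0, "gripper": 0.03}, {"tx": 0.005, "ty": -0.001, "tz": 0.004, "roll": 0, "gripper": 0.03}]'

```text
clock: 9.85
eef_pos: [550.1, -30.4, 42.9]
eef_rot: [3.138, 0.13, -0.001]
contact_force: [-13.5, -4.8, 28.8]
gripper_width: 40.3
grasp_force: 39.4
```

servo_tool --moves '[{"tx": -0.001, "ty": 0, "tz": -0.004, "roll": 0, "gripper": 0.03}, {"tx": -0.002, "ty": 0.001, "tz": -0.004, "roll": 0, "gripper": 0.03}, {"tx": -0.002, "ty": 0.001, "tz": -0.004, "roll": 0, "gripper": 0.03}]'

```text
clock: 10.15
eef_pos: [550.1, -30.7, 45.3]
eef_rot: [3.139, 0.13, 0.004]
contact_force: [5.9, 0.5, 0.5]
gripper_width: 39.9
grasp_force: 36.0
```

```bash
python3 - <<'E'
from h import *
np.set_printoptions(precision=3,suppress=True)
s=state(); print({k:s[k] for k in("eef_pos","contact_force","wrist_torque","clock")})
q=read_camera("scene"); p=read_camera("top")
for P in(q,p):
  for d in trace(P,"carton_green_mid")[:2]: print(round(d["score"],2),np.array(d["at"])*[512,384],ray(P,d["at"],95)[:2])
k=6
x0,y0=190,165
a=cv2.resize(q["img"][y0:y0+90,x0:x0+65],None,fx=k,fy=k,interpolation=cv2.INTER_CUBIC)
for dz in(85,121):
    t=np.radians(4.7);P=[proj(q,(547+u*40*np.cos(t)-v*20*np.sin(t),-31+u*40*np.sin(t)+v*20*np.cos(t),s["eef_pos"][2]+29.6+(dz-85))) for u,v in((1,1),(1,-1),(-1,-1),(-1,1))]
    cv2.polylines(a,[((np.array(P)-[x0,y0])*k).astype(np.int32)],True,(255,0,255),1)
b=cv2.resize(p["img"][150:240,255:320],None,fx=k,fy=k,interpolation=cv2.INTER_CUBIC)
cv2.imwrite("pics/n.png",np.hstack([a,b])[:,:,::-1])
E
```

```text
{'eef_pos': array([550.106, -30.679,  45.277]), 'contact_force': array([5.907, 0.487, 0.493]), 'wrist_torque': array([ 0.013, -0.641,  0.063]), 'clock': 10.15}
0.8 [220.109 210.01 ] [541.728 -33.931]
0.39 [236.186 190.886] [517.561 108.228]
```

View pics/n.png

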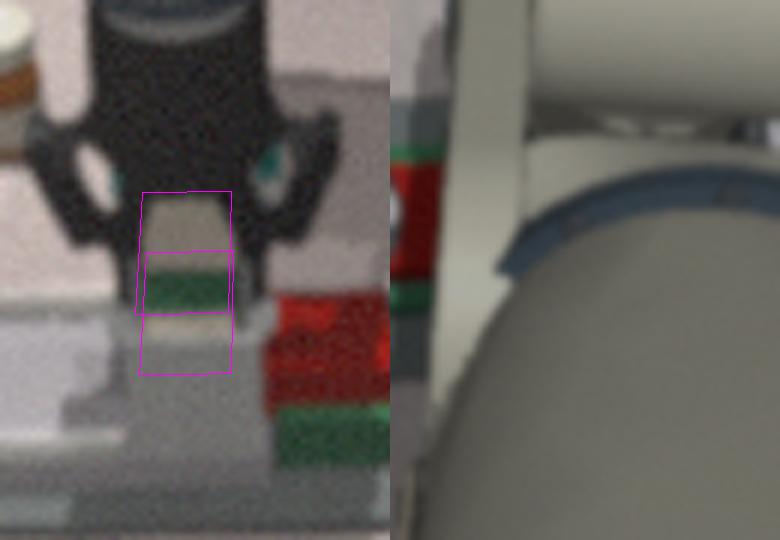

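The front (+x) end is tipped a few degrees down but inside the lips. I'll centre and release so it drops level, then check.

servo_tool --grip_force 20 --moves '[{"tx": 0.001, "ty": 0, "tz": 0, "roll": 0, "gripper": 0.03}, {"tx": 0.001, "ty": 0, "tz": 0.002, "roll": 0, "gripper": 0.03}, {"tx": 0.001, "ty": 0, "tz": 0.003, "roll": 0, "gripper": 0.045}, {"tx": 0.001, "ty": 0, "tz": 0.003, "roll": 0, "gripper": 0.05}, {"tx": 0.001, "ty": 0, "tz": 0.003, "roll": 0, "gripper": 0.06}, {"tx": 0.001, "ty": 0, "tz": 0.003, "roll": 0, "gripper": 0.07}, {"tx": 0.001, "ty": 0, "tz": 0.003, "roll": 0, "gripper": 0.07}]'

```text
clock: 11.05
eef_pos: [549.5, -30.6, 41.8]
eef_rot: [-3.139, -0.13, 0.001]
contact_force: [-0.6, 0.1, 0.4]
gripper_width: 70.1
grasp_force: 0.0
```

```bash
python3 - <<'E'
from h import *
np.set_printoptions(precision=3,suppress=True)
s=state(); print({k:s[k] for k in("eef_pos","contact_force","clock","gripper_width")})
q=read_camera("scene")
for d in trace(q,"carton_green_mid")[:2]: print(round(d["score"],2),np.array(d["at"])*[512,384],ray(q,d["at"],95)[:2])
hsv=cv2.cvtColor(q["img"],cv2.COLOR_RGB2HSV)
# column profile through carton centre
for z,x in((102,586),(102,506),(66,586)): print(z,x,proj(q,(x,-29 if x>550 else -36,z)))
u=int(round(proj(q,(560,-31,102))[0]))
for v in range(190,232): print(v,q["img"][v,u-2:u+3].mean(0).astype(int),end=" ")
E
```

```text
{'eef_pos': array([549.493, -30.589,  41.794]), 'contact_force': array([-0.552,  0.136,  0.352]), 'clock': 11.05, 'gripper_width': 70.10330242585214}
0.92 [221.491 209.203] [538.335 -30.598]
102 586 (np.float64(220.02340679331672), np.float64(219.61272048967726))
102 506 (np.float64(220.6675949031284), np.float64(199.22730580150713))
66 586 (np.float64(220.63525721249036), np.float64(229.5649732262492))
190 [37 36 36] 191 [38 34 36] 192 [41 39 38] 193 [37 35 36] 194 [40 38 37] 195 [37 35 36] 196 [37 36 37] 197 [43 43 39] 198 [68 64 60] 199 [99 93 86] 200 [118 110 102] 201 [118 112 101] 202 [122 114 106] 203 [116 111 101] 204 [120 113 104] 205 [120 113 103] 206 [121 114 104] 207 [119 110 102] 208 [120 112 103] 209 [109 105  96] 210 [89 91 80] 211 [59 75 59] 212 [44 67 51] 213 [42 67 49] 214 [43 67 49] 215 [43 68 51] 216 [54 78 61] 217 [80 94 77] 218 [114 117 103] 219 [141 134 123] 220 [149 142 134] 221 [147 144 139] 222 [131 130 127] 223 [118 115 114] 224 [110 109 108] 225 [111 109 107] 226 [111 109 109] 227 [111 110 108] 228 [112 109 109] 229 [112 112 110] 230 [112 111 109] 231 [112 110 108]
```

The band rows (210.5 to 217) match a level carton at centre height 84 in the magazine. Now I'll retreat and move above the knob.

servo_tool --moves '[{"tx": 0, "ty": 0, "tz": 0, "roll": 0, "gripper": 0.08}, {"tx": 0, "ty": 0, "tz": 0, "roll": 0, "gripper": 0.0854}, {"tx": 0, "ty": 0, "tz": -0.03, "roll": 0, "gripper": 0.0854}, {"tx": 0, "ty": 0, "tz": -0.075, "roll": 0, "gripper": 0.0854}, {"tx": 0, "ty": 0, "tz": -0.12, "roll": -8, "gripper": 0.0854}, {"tx": -0.001, "ty": -0.03, "tz": -0.13, "roll": -16, "gripper": 0.0854}, {"tx": -0.002, "ty": -0.06, "tz": -0.13, "roll": -24, "gripper": 0.0854}, {"tx": -0.004, "ty": -0.1, "tz": -0.13, "roll": -32, "gripper": 0.0854}, {"tx": -0.006, "ty": -0.14, "tz": -0.13, "roll": -40, "gripper": 0.0854}, {"tx": -0.007, "ty": -0.17, "tz": -0.13, "roll": -48, "gripper": 0.0854}, {"tx": -0.007, "ty": -0.185, "tz": -0.13, "roll": -56, "gripper": 0.0854}, {"tx": -0.007, "ty": -0.191, "tz": -0.13, "roll": -64, "gripper": 0.0854}, {"tx": -0.007, "ty": -0.191, "tz": -0.13, "roll": -72, "gripper": 0.0854}, {"tx": -0.007, "ty": -0.191, "tz": -0.13, "roll": -80, "gripper": 0.0854}, {"tx": -0.007, "ty": -0.191, "tz": -0.13, "roll": -88, "gripper": 0.0854}, {"tx": -0.007, "ty": -0.191, "tz": -0.13, "roll": -90, "gripper": 0.0854}, {"tx": -0.007, "ty": -0.191, "tz": -0.13, "roll": -90, "gripper": 0.0854}]'

```text
clock: 12.85
eef_pos: [526.8, 159.2, 171.9]
eef_rot: [-2.127, -2.312, 0.0]
contact_force: [1.0, -0.2, 0.6]
gripper_width: 85.3
grasp_force: 0.0
```

```bash
python3 - <<'E'
from h import *
np.set_printoptions(precision=3,suppress=True)
q=read_camera("scene");p=read_camera("top")
for P in(q,p):
  for l,z in(("carton_green_mid",84),("axis",138)):
    for d in trace(P,l)[:2] if l!="axis" else pinpoint(P,l)[:2]: print(l,round(d["score"],2),np.array(d["at"])*[512,384],ray(P,d["at"],z)[:2])
im=cv2.imread("pics/scene0.png"); im=cv2.resize(im,(512,384)).max(2)
m=(im[183:212,288:305]<60).astype(np.uint8)
n,lab,st,ce=cv2.connectedComponentsWithStats(m)
for i in range(1,n):
  if st[i,4]>20:
    b=st[i]; print("blob",b+[288,183,0,0,0],ce[i]+[288,183])
    at=((ce[i][0]+288+.5)/512,(ce[i][1]+183+.5)/384); print(ray(q,at,138)[:2])
im=cv2.resize(cv2.imread("pics/top0.png"),(512,384)).max(2)
m=(im[174:194,204:224]<60).astype(np.uint8)
n,lab,st,ce=cv2.connectedComponentsWithStats(m)
for i in range(1,n):
  if st[i,4]>10: print("top blob",st[i]+[204,174,0,0,0],ce[i]+[204,174],ray(p,((ce[i][0]+204.5)/512,(ce[i][1]+174.5)/384),150)[:2])
for L in(50,60,70,76): print(L,[np.array(proj(q,(534.6-.082*L,99.3+.9966*L,z))) for z in(113,138,163)],[np.array(proj(p,(534.6-.082*L,99.3+.9966*L,z))) for z in(113,163)])
goto(529.5,160,83,4.7)
E
```

```text
carton_green_mid 0.69 [218.675 207.398] [519.416 -40.774]
axis 0.9 [272.589 198.182] [535.572 104.183]
carton_green_mid 0.89 [286.003 183.59 ] [542.654 -26.488]
axis 0.74 [237.414 180.019] [538.876 102.838]
blob [294 189   7  18 101] [296.653 196.901]
[528.817 167.951]
top blob [209 178  10  12  82] [214.22  183.256] [525.46 159.91]
50 [array([289.362, 204.747]), array([289.913, 197.554]), array([290.48 , 190.154])] [array([220.575, 184.617]), array([218.404, 180.914])]
60 [array([293.144, 204.683]), array([293.748, 197.491]), array([294.37 , 190.092])] [array([216.838, 184.841]), array([214.467, 181.15 ])]
70 [array([296.924, 204.62 ]), array([297.582, 197.428]), array([298.258, 190.029])] [array([213.102, 185.064]), array([210.532, 181.386])]
76 [array([299.192, 204.582]), array([299.881, 197.39 ]), array([300.591, 189.992])] [array([210.861, 185.198]), array([208.172, 181.528])]
t 13.15 pos [526.979 159.153 171.902] ang 4.7 tilt [ 0.  0. -1.] -> shift [0.001 0.003 0.089] roll -0.0
```

servo_tool --grip_force 40 --moves '[{"tx": 0.005, "ty": 0.003, "tz": 0.03, "roll": 0, "gripper": 0.0854}, {"tx": 0.005, "ty": 0.003, "tz": 0.055, "roll": 0, "gripper": 0.0854}, {"tx": 0.005, "ty": 0.003, "tz": 0.075, "roll": 0, "gripper": 0.0854}, {"tx": 0.005, "ty": 0.003, "tz": 0.089, "roll": 0, "gripper": 0.0854}, {"tx": 0.005, "ty": 0.003, "tz": 0.089, "roll": 0, "gripper": 0.06}, {"tx": 0.005, "ty": 0.003, "tz": 0.089, "roll": 0, "gripper": 0.045}, {"tx": 0.005, "ty": 0.003, "tz": 0.089, "roll": 0, "gripper": 0.035}, {"tx": 0.005, "ty": 0.003, "tz": 0.089, "roll": 0, "gripper": 0.028}, {"tx": 0.005, "ty": 0.003, "tz": 0.089, "roll": 0, "gripper": 0.02}, {"tx": 0.005, "ty": 0.003, "tz": 0.089, "roll": 0, "gripper": 0.015}, {"tx": 0.005, "ty": 0.003, "tz": 0.089, "roll": 0, "gripper": 0.015}]'

```text
clock: 14.25
eef_pos: [530.2, 164.6, 83.9]
eef_rot: [2.127, 2.311, 0.002]
contact_force: [-1.2, -0.1, 6.4]
gripper_width: 23.2
grasp_force: 39.0
```

```bash
python3 - <<'E'
from h import *
np.set_printoptions(precision=2,suppress=True)
s=state(); print(s["clock"],s["eef_pos"],s["contact_force"],s["wrist_torque"],s["gripper_width"],s["grasp_force"])
E
```

```text
14.25 [530.19 164.61  83.86] [-1.17 -0.11  6.35] [0.02 0.14 0.  ] 23.177079450932318 38.96254619699903
```

```bash
cat >> h.py <<'E'
import json
U=np.array([-np.sin(np.radians(4.7)),np.cos(np.radians(4.7))]) # tool x
V=np.array([U[1],-U[0]])                                       # tool y
P0=np.array([530.19,164.61])
def look():
    """where the knob is, tool plane (mm) from grip pose, and force"""
    s=state(); d=s["eef_pos"][:2]-P0; f=s["contact_force"][:2]
    return np.array([d@U,d@V]),np.array([f@U,f@V]),s
def gen(cmd,cx,cy,L,a0,a1,n,off=(0,0)):
    """rows from commanded point cmd along circle a0->a1"""
    for i,a in enumerate(np.linspace(a0,a1,n+1)[1:]):
        print('{"tx": %.4f, "ty": %.4f, "tz": 0, "roll": 0, "gripper": 0.015},'%((cx+L*np.cos(a)-cmd[0])/1000,(cy+L*np.sin(a)-cmd[1])/1000),end=" ")
    print("\nend cmd",cx+L*np.cos(a),cy+L*np.sin(a))
E
python3 -c "
from h import *
gen((0,0),-64,0,64,0,0.55,11)"
```

```text
{"tx": -0.0001, "ty": 0.0032, "tz": 0, "roll": 0, "gripper": 0.015}, {"tx": -0.0003, "ty": 0.0064, "tz": 0, "roll": 0, "gripper": 0.015}, {"tx": -0.0007, "ty": 0.0096, "tz": 0, "roll": 0, "gripper": 0.015}, {"tx": -0.0013, "ty": 0.0127, "tz": 0, "roll": 0, "gripper": 0.015}, {"tx": -0.0020, "ty": 0.0158, "tz": 0, "roll": 0, "gripper": 0.015}, {"tx": -0.0029, "ty": 0.0189, "tz": 0, "roll": 0, "gripper": 0.015}, {"tx": -0.0039, "ty": 0.0219, "tz": 0, "roll": 0, "gripper": 0.015}, {"tx": -0.0051, "ty": 0.0249, "tz": 0, "roll": 0, "gripper": 0.015}, {"tx": -0.0064, "ty": 0.0278, "tz": 0, "roll": 0, "gripper": 0.015}, {"tx": -0.0078, "ty": 0.0307, "tz": 0, "roll": 0, "gripper": 0.015}, {"tx": -0.0094, "ty": 0.0335, "tz": 0, "roll": 0, "gripper": 0.015}, 
end cmd -9.438430588191636 33.45198265156219
```

servo_tool --grip_force 60 --moves '[{"tx": -0.0001, "ty": 0.0032, "tz": -0.001, "roll": 0, "gripper": 0.015}, {"tx": -0.0003, "ty": 0.0064, "tz": -0.001, "roll": 0, "gripper": 0.015}, {"tx": -0.0007, "ty": 0.0096, "tz": -0.001, "roll": 0, "gripper": 0.015}, {"tx": -0.0013, "ty": 0.0127, "tz": -0.001, "roll": 0, "gripper": 0.015}, {"tx": -0.002, "ty": 0.0158, "tz": -0.001, "roll": 0, "gripper": 0.015}, {"tx": -0.0029, "ty": 0.0189, "tz": -0.001, "roll": 0, "gripper": 0.015}, {"tx": -0.0039, "ty": 0.0219, "tz": -0.001, "roll": 0, "gripper": 0.015}, {"tx": -0.0051, "ty": 0.0249, "tz": -0.001, "roll": 0, "gripper": 0.015}, {"tx": -0.0064, "ty": 0.0278, "tz": -0.001, "roll": 0, "gripper": 0.015}, {"tx": -0.0078, "ty": 0.0307, "tz": -0.001, "roll": 0, "gripper": 0.015}, {"tx": -0.0094, "ty": 0.0335, "tz": -0.001, "roll": 0, "gripper": 0.015}]'

```text
clock: 15.35
eef_pos: [564.0, 157.7, 84.0]
eef_rot: [2.128, 2.311, 0.0]
contact_force: [-2.6, 1.5, 5.4]
gripper_width: 22.5
grasp_force: 59.4
```

```bash
cat >> h.py <<'E'
def rep(cmd,cx,cy):
    p,f,s=look(); a=np.arctan2(p[1]-cy,p[0]-cx); e=np.array([np.cos(a),np.sin(a)]); t=np.array([-e[1],e[0]])
    print("t %.2f pos %s cmdlag %s F(tool on) %s a %.3f radF %.2f tanF %.2f r %.2f w %.1f grip %.0f z %.1f Fz %.1f"%(s["clock"],p.round(2),(cmd-p).round(2),f.round(2),a,f@e,f@t,np.hypot(p[0]-cx,p[1]-cy),s["gripper_width"],s["grasp_force"],s["eef_pos"][2],s["contact_force"][2]))
E
python3 -c "
from h import *
rep(np.array([-9.4,33.5]),-64,0)"
```

```text
t 15.35 pos [-9.65 33.09] cmdlag [0.25 0.41] F(tool on) [ 1.75 -2.47] a 0.547 radF 0.21 tanF -3.02 r 63.63 w 22.5 grip 59 z 84.0 Fz 5.4
```

```bash
python3 -c "
from h import *
gen((-9.44,33.45),-64,0,64,0.55,1.25,12)"
```

```text
{"tx": -0.0020, "ty": 0.0031, "tz": 0, "roll": 0, "gripper": 0.015}, {"tx": -0.0043, "ty": 0.0061, "tz": 0, "roll": 0, "gripper": 0.015}, {"tx": -0.0067, "ty": 0.0090, "tz": 0, "roll": 0, "gripper": 0.015}, {"tx": -0.0092, "ty": 0.0117, "tz": 0, "roll": 0, "gripper": 0.015}, {"tx": -0.0119, "ty": 0.0143, "tz": 0, "roll": 0, "gripper": 0.015}, {"tx": -0.0148, "ty": 0.0167, "tz": 0, "roll": 0, "gripper": 0.015}, {"tx": -0.0178, "ty": 0.0189, "tz": 0, "roll": 0, "gripper": 0.015}, {"tx": -0.0209, "ty": 0.0210, "tz": 0, "roll": 0, "gripper": 0.015}, {"tx": -0.0241, "ty": 0.0228, "tz": 0, "roll": 0, "gripper": 0.015}, {"tx": -0.0274, "ty": 0.0245, "tz": 0, "roll": 0, "gripper": 0.015}, {"tx": -0.0309, "ty": 0.0260, "tz": 0, "roll": 0, "gripper": 0.015}, {"tx": -0.0344, "ty": 0.0273, "tz": 0, "roll": 0, "gripper": 0.015}, 
end cmd -43.819368806702805 60.73501563875752
```

servo_tool --moves '[{"tx": -0.002, "ty": 0.0031, "tz": 0, "roll": 0, "gripper": 0.015}, {"tx": -0.0043, "ty": 0.0061, "tz": 0, "roll": 0, "gripper": 0.015}, {"tx": -0.0067, "ty": 0.009, "tz": 0, "roll": 0, "gripper": 0.015}, {"tx": -0.0092, "ty": 0.0117, "tz": 0, "roll": 0, "gripper": 0.015}, {"tx": -0.0119, "ty": 0.0143, "tz": 0, "roll": 0, "gripper": 0.015}, {"tx": -0.0148, "ty": 0.0167, "tz": 0, "roll": 0, "gripper": 0.015}, {"tx": -0.0178, "ty": 0.0189, "tz": 0, "roll": 0, "gripper": 0.015}, {"tx": -0.0209, "ty": 0.021, "tz": 0, "roll": 0, "gripper": 0.015}, {"tx": -0.0241, "ty": 0.0228, "tz": 0, "roll": 0, "gripper": 0.015}, {"tx": -0.0274, "ty": 0.0245, "tz": 0, "roll": 0, "gripper": 0.015}, {"tx": -0.0309, "ty": 0.026, "tz": 0, "roll": 0, "gripper": 0.015}, {"tx": -0.0344, "ty": 0.0273, "tz": 0, "roll": 0, "gripper": 0.015}]'

```text
clock: 16.55
eef_pos: [593.5, 126.3, 84.0]
eef_rot: [-2.127, -2.31, -0.0]
contact_force: [-4.9, 4.6, 5.6]
gripper_width: 22.5
grasp_force: 59.6
```

```bash
python3 -c "
from h import *
rep(np.array([-43.82,60.73]),-64,0)
gen((-43.82,60.74),-64,0,64,1.25,1.7,9)"
```

```text
t 16.55 pos [-43.4   59.98] cmdlag [-0.42  0.75] F(tool on) [ 4.96 -4.47] a 1.240 radF -2.61 tanF -6.15 r 63.42 w 22.5 grip 60 z 84.0 Fz 5.6
{"tx": -0.0031, "ty": 0.0009, "tz": 0, "roll": 0, "gripper": 0.015}, {"tx": -0.0062, "ty": 0.0017, "tz": 0, "roll": 0, "gripper": 0.015}, {"tx": -0.0093, "ty": 0.0023, "tz": 0, "roll": 0, "gripper": 0.015}, {"tx": -0.0125, "ty": 0.0028, "tz": 0, "roll": 0, "gripper": 0.015}, {"tx": -0.0157, "ty": 0.0031, "tz": 0, "roll": 0, "gripper": 0.015}, {"tx": -0.0188, "ty": 0.0032, "tz": 0, "roll": 0, "gripper": 0.015}, {"tx": -0.0220, "ty": 0.0032, "tz": 0, "roll": 0, "gripper": 0.015}, {"tx": -0.0252, "ty": 0.0031, "tz": 0, "roll": 0, "gripper": 0.015}, {"tx": -0.0284, "ty": 0.0027, "tz": 0, "roll": 0, "gripper": 0.015}, 
end cmd -72.24604763491358 63.46654786895799
```

```bash
python3 -c "
from h import *
gen((-43.82,60.74),-63.2,-0.3,63.2,1.25,1.85,11)"
```

```text
{"tx": -0.0028, "ty": -0.0001, "tz": 0, "roll": 0, "gripper": 0.015}, {"tx": -0.0061, "ty": 0.0007, "tz": 0, "roll": 0, "gripper": 0.015}, {"tx": -0.0095, "ty": 0.0014, "tz": 0, "roll": 0, "gripper": 0.015}, {"tx": -0.0129, "ty": 0.0018, "tz": 0, "roll": 0, "gripper": 0.015}, {"tx": -0.0163, "ty": 0.0021, "tz": 0, "roll": 0, "gripper": 0.015}, {"tx": -0.0198, "ty": 0.0022, "tz": 0, "roll": 0, "gripper": 0.015}, {"tx": -0.0232, "ty": 0.0020, "tz": 0, "roll": 0, "gripper": 0.015}, {"tx": -0.0267, "ty": 0.0017, "tz": 0, "roll": 0, "gripper": 0.015}, {"tx": -0.0301, "ty": 0.0012, "tz": 0, "roll": 0, "gripper": 0.015}, {"tx": -0.0335, "ty": 0.0006, "tz": 0, "roll": 0, "gripper": 0.015}, {"tx": -0.0368, "ty": -0.0003, "tz": 0, "roll": 0, "gripper": 0.015}, 
end cmd -80.61730359930922 60.45259282803896
```

servo_tool --moves '[{"tx": -0.0028, "ty": 0.0001, "tz": 0, "roll": 0, "gripper": 0.015}, {"tx": -0.0061, "ty": 0.0007, "tz": 0, "roll": 0, "gripper": 0.015}, {"tx": -0.0095, "ty": 0.0014, "tz": 0, "roll": 0, "gripper": 0.015}, {"tx": -0.0129, "ty": 0.0018, "tz": 0, "roll": 0, "gripper": 0.015}, {"tx": -0.0163, "ty": 0.0021, "tz": 0, "roll": 0, "gripper": 0.015}, {"tx": -0.0198, "ty": 0.0022, "tz": 0, "roll": 0, "gripper": 0.015}, {"tx": -0.0232, "ty": 0.002, "tz": 0, "roll": 0, "gripper": 0.015}, {"tx": -0.0267, "ty": 0.0017, "tz": 0, "roll": 0, "gripper": 0.015}, {"tx": -0.0301, "ty": 0.0012, "tz": 0, "roll": 0, "gripper": 0.015}, {"tx": -0.0335, "ty": 0.0006, "tz": 0, "roll": 0, "gripper": 0.015}, {"tx": -0.0368, "ty": -0.0003, "tz": 0, "roll": 0, "gripper": 0.015}]'

```text
clock: 17.65
eef_pos: [597.7, 90.8, 84.1]
eef_rot: [-2.128, -2.311, -0.006]
contact_force: [1.3, 10.1, 1.2]
gripper_width: 22.9
grasp_force: 59.3
```

```bash
python3 -c "
from h import *
rep(np.array([-80.62,60.44]),-63.2,-.3)
gen((-80.62,60.44),-63.2,-0.3,63.2,1.85,2.4,10)"
```

```text
t 17.65 pos [-79.06  61.28] cmdlag [-1.56 -0.84] F(tool on) [9.99 2.13] a 1.823 radF -0.43 tanF -10.20 r 63.58 w 22.9 grip 59 z 84.1 Fz 1.2
{"tx": -0.0033, "ty": -0.0010, "tz": 0, "roll": 0, "gripper": 0.015}, {"tx": -0.0066, "ty": -0.0023, "tz": 0, "roll": 0, "gripper": 0.015}, {"tx": -0.0097, "ty": -0.0037, "tz": 0, "roll": 0, "gripper": 0.015}, {"tx": -0.0128, "ty": -0.0053, "tz": 0, "roll": 0, "gripper": 0.015}, {"tx": -0.0158, "ty": -0.0070, "tz": 0, "roll": 0, "gripper": 0.015}, {"tx": -0.0187, "ty": -0.0089, "tz": 0, "roll": 0, "gripper": 0.015}, {"tx": -0.0215, "ty": -0.0110, "tz": 0, "roll": 0, "gripper": 0.015}, {"tx": -0.0242, "ty": -0.0132, "tz": 0, "roll": 0, "gripper": 0.015}, {"tx": -0.0268, "ty": -0.0156, "tz": 0, "roll": 0, "gripper": 0.015}, {"tx": -0.0292, "ty": -0.0181, "tz": 0, "roll": 0, "gripper": 0.015}, 
end cmd -109.80328282220671 42.389273010832746
```

Radial force is near zero. I'll continue.

servo_tool --moves '[{"tx": -0.0033, "ty": -0.001, "tz": 0, "roll": 0, "gripper": 0.015}, {"tx": -0.0066, "ty": -0.0023, "tz": 0, "roll": 0, "gripper": 0.015}, {"tx": -0.0097, "ty": -0.0037, "tz": 0, "roll": 0, "gripper": 0.015}, {"tx": -0.0128, "ty": -0.0053, "tz": 0, "roll": 0, "gripper": 0.015}, {"tx": -0.0158, "ty": -0.007, "tz": 0, "roll": 0, "gripper": 0.015}, {"tx": -0.0187, "ty": -0.0089, "tz": 0, "roll": 0, "gripper": 0.015}, {"tx": -0.0215, "ty": -0.011, "tz": 0, "roll": 0, "gripper": 0.015}, {"tx": -0.0242, "ty": -0.0132, "tz": 0, "roll": 0, "gripper": 0.015}, {"tx": -0.0268, "ty": -0.0156, "tz": 0, "roll": 0, "gripper": 0.015}, {"tx": -0.0292, "ty": -0.0181, "tz": 0, "roll": 0, "gripper": 0.015}]'

```text
clock: 18.65
eef_pos: [584.0, 60.4, 84.2]
eef_rot: [2.127, 2.309, 0.01]
contact_force: [8.9, 11.9, -5.4]
gripper_width: 22.7
grasp_force: 59.1
```

```bash
python3 -c "
from h import *
rep(np.array([-109.82,42.34]),-63.2,-.3)
gen((-109.82,42.34),-63.2,-0.3,63.2,2.4,3.0,12)"
```

```text
t 18.65 pos [-108.26   45.11] cmdlag [-1.56 -2.77] F(tool on) [11.13  9.84] a 2.352 radF -0.86 tanF -14.83 r 63.97 w 22.7 grip 59 z 84.2 Fz -5.4
{"tx": -0.0021, "ty": -0.0023, "tz": 0, "roll": 0, "gripper": 0.015}, {"tx": -0.0040, "ty": -0.0048, "tz": 0, "roll": 0, "gripper": 0.015}, {"tx": -0.0058, "ty": -0.0074, "tz": 0, "roll": 0, "gripper": 0.015}, {"tx": -0.0075, "ty": -0.0101, "tz": 0, "roll": 0, "gripper": 0.015}, {"tx": -0.0091, "ty": -0.0128, "tz": 0, "roll": 0, "gripper": 0.015}, {"tx": -0.0105, "ty": -0.0156, "tz": 0, "roll": 0, "gripper": 0.015}, {"tx": -0.0118, "ty": -0.0185, "tz": 0, "roll": 0, "gripper": 0.015}, {"tx": -0.0129, "ty": -0.0215, "tz": 0, "roll": 0, "gripper": 0.015}, {"tx": -0.0139, "ty": -0.0245, "tz": 0, "roll": 0, "gripper": 0.015}, {"tx": -0.0147, "ty": -0.0275, "tz": 0, "roll": 0, "gripper": 0.015}, {"tx": -0.0154, "ty": -0.0306, "tz": 0, "roll": 0, "gripper": 0.015}, {"tx": -0.0159, "ty": -0.0337, "tz": 0, "roll": 0, "gripper": 0.015}, 
end cmd -125.76752578514817 8.618784509383607
```

```bash
python3 -c "
from h import *
gen((-109.82,42.34),-63.5,0,63.5,2.4,3.0,12)"
```

```text
{"tx": -0.0026, "ty": -0.0018, "tz": 0, "roll": 0, "gripper": 0.015}, {"tx": -0.0046, "ty": -0.0043, "tz": 0, "roll": 0, "gripper": 0.015}, {"tx": -0.0064, "ty": -0.0069, "tz": 0, "roll": 0, "gripper": 0.015}, {"tx": -0.0081, "ty": -0.0096, "tz": 0, "roll": 0, "gripper": 0.015}, {"tx": -0.0097, "ty": -0.0124, "tz": 0, "roll": 0, "gripper": 0.015}, {"tx": -0.0111, "ty": -0.0152, "tz": 0, "roll": 0, "gripper": 0.015}, {"tx": -0.0124, "ty": -0.0181, "tz": 0, "roll": 0, "gripper": 0.015}, {"tx": -0.0135, "ty": -0.0211, "tz": 0, "roll": 0, "gripper": 0.015}, {"tx": -0.0145, "ty": -0.0241, "tz": 0, "roll": 0, "gripper": 0.015}, {"tx": -0.0153, "ty": -0.0271, "tz": 0, "roll": 0, "gripper": 0.015}, {"tx": -0.0160, "ty": -0.0302, "tz": 0, "roll": 0, "gripper": 0.015}, {"tx": -0.0165, "ty": -0.0334, "tz": 0, "roll": 0, "gripper": 0.015}, 
end cmd -126.36452353412828 8.961120511801568
```

servo_tool --moves '[{"tx": -0.0025, "ty": -0.0018, "tz": 0, "roll": 0, "gripper": 0.015}, {"tx": -0.0046, "ty": -0.0043, "tz": 0, "roll": 0, "gripper": 0.015}, {"tx": -0.0064, "ty": -0.0069, "tz": 0, "roll": 0, "gripper": 0.015}, {"tx": -0.0081, "ty": -0.0096, "tz": 0, "roll": 0, "gripper": 0.015}, {"tx": -0.0097, "ty": -0.0124, "tz": 0, "roll": 0, "gripper": 0.015}, {"tx": -0.0111, "ty": -0.0152, "tz": 0, "roll": 0, "gripper": 0.015}, {"tx": -0.0124, "ty": -0.0181, "tz": 0, "roll": 0, "gripper": 0.015}, {"tx": -0.0135, "ty": -0.0211, "tz": 0, "roll": 0, "gripper": 0.015}, {"tx": -0.0145, "ty": -0.0241, "tz": 0, "roll": 0, "gripper": 0.015}, {"tx": -0.0153, "ty": -0.0271, "tz": 0, "roll": 0, "gripper": 0.015}, {"tx": -0.016, "ty": -0.0302, "tz": 0, "roll": 0, "gripper": 0.015}, {"tx": -0.0165, "ty": -0.0334, "tz": 0, "roll": 0, "gripper": 0.015}]'

```text
clock: 19.85
eef_pos: [551.5, 39.6, 84.2]
eef_rot: [2.126, 2.309, 0.006]
contact_force: [6.3, 2.4, -1.7]
gripper_width: 23.2
grasp_force: 59.1
```

```bash
python3 -c "
from h import *
rep(np.array([-126.32,8.94]),-63.5,0)
gen((-126.32,8.94),-63.5,0,63.5,3.0,3.6,12)"
```

```text
t 19.85 pos [-126.37   11.  ] cmdlag [ 0.05 -2.06] F(tool on) [1.9  6.46] a 2.968 radF -0.75 tanF -6.69 r 63.83 w 23.2 grip 59 z 84.2 Fz -1.7
{"tx": -0.0004, "ty": -0.0031, "tz": 0, "roll": 0, "gripper": 0.015}, {"tx": -0.0006, "ty": -0.0063, "tz": 0, "roll": 0, "gripper": 0.015}, {"tx": -0.0007, "ty": -0.0095, "tz": 0, "roll": 0, "gripper": 0.015}, {"tx": -0.0006, "ty": -0.0126, "tz": 0, "roll": 0, "gripper": 0.015}, {"tx": -0.0003, "ty": -0.0158, "tz": 0, "roll": 0, "gripper": 0.015}, {"tx": 0.0001, "ty": -0.0190, "tz": 0, "roll": 0, "gripper": 0.015}, {"tx": 0.0007, "ty": -0.0221, "tz": 0, "roll": 0, "gripper": 0.015}, {"tx": 0.0014, "ty": -0.0252, "tz": 0, "roll": 0, "gripper": 0.015}, {"tx": 0.0023, "ty": -0.0282, "tz": 0, "roll": 0, "gripper": 0.015}, {"tx": 0.0034, "ty": -0.0312, "tz": 0, "roll": 0, "gripper": 0.015}, {"tx": 0.0045, "ty": -0.0342, "tz": 0, "roll": 0, "gripper": 0.015}, {"tx": 0.0059, "ty": -0.0370, "tz": 0, "roll": 0, "gripper": 0.015}, 
end cmd -120.44415943721833 -28.10004814922313
```

```bash
python3 -c "
from h import *
gen((-126.32,8.94),-63.5,0,63.5,3.6,4.0,8)"
```

```text
{"tx": 0.0074, "ty": -0.0399, "tz": 0, "roll": 0, "gripper": 0.015}, {"tx": 0.0090, "ty": -0.0426, "tz": 0, "roll": 0, "gripper": 0.015}, {"tx": 0.0107, "ty": -0.0452, "tz": 0, "roll": 0, "gripper": 0.015}, {"tx": 0.0126, "ty": -0.0478, "tz": 0, "roll": 0, "gripper": 0.015}, {"tx": 0.0146, "ty": -0.0503, "tz": 0, "roll": 0, "gripper": 0.015}, {"tx": 0.0167, "ty": -0.0526, "tz": 0, "roll": 0, "gripper": 0.015}, {"tx": 0.0190, "ty": -0.0549, "tz": 0, "roll": 0, "gripper": 0.015}, {"tx": 0.0213, "ty": -0.0570, "tz": 0, "roll": 0, "gripper": 0.015}, 
end cmd -105.00636992483936 -48.05695845205344
```

servo_tool --moves '[{"tx": -0.0004, "ty": -0.0031, "tz": 0, "roll": 0, "gripper": 0.015}, {"tx": -0.0006, "ty": -0.0063, "tz": 0, "roll": 0, "gripper": 0.015}, {"tx": -0.0007, "ty": -0.0095, "tz": 0, "roll": 0, "gripper": 0.015}, {"tx": -0.0006, "ty": -0.0126, "tz": 0, "roll": 0, "gripper": 0.015}, {"tx": -0.0003, "ty": -0.0158, "tz": 0, "roll": 0, "gripper": 0.015}, {"tx": 0.0001, "ty": -0.019, "tz": 0, "roll": 0, "gripper": 0.015}, {"tx": 0.0007, "ty": -0.0221, "tz": 0, "roll": 0, "gripper": 0.015}, {"tx": 0.0014, "ty": -0.0252, "tz": 0, "roll": 0, "gripper": 0.015}, {"tx": 0.0023, "ty": -0.0282, "tz": 0, "roll": 0, "gripper": 0.015}, {"tx": 0.0034, "ty": -0.0312, "tz": 0, "roll": 0, "gripper": 0.015}, {"tx": 0.0045, "ty": -0.0342, "tz": 0, "roll": 0, "gripper": 0.015}, {"tx": 0.0059, "ty": -0.037, "tz": 0, "roll": 0, "gripper": 0.015}]'

```text
clock: 21.05
eef_pos: [509.3, 42.5, 83.9]
eef_rot: [-2.126, -2.309, 0.003]
contact_force: [-5.9, 3.5, 10.2]
gripper_width: 22.5
grasp_force: 60.4
```

```bash
python3 -c "
from h import *
rep(np.array([-120.42,-28.06]),-63.5,0)
gen((-120.42,-28.06),-63.5,0,63.5,3.6,4.4,16)"
```

```text
t 21.05 pos [-120.03  -30.78] cmdlag [-0.39  2.72] F(tool on) [ 3.95 -5.64] a -2.643 radF -0.77 tanF 6.84 r 64.36 w 22.5 grip 60 z 83.9 Fz 10.2
{"tx": 0.0015, "ty": -0.0029, "tz": 0, "roll": 0, "gripper": 0.015}, {"tx": 0.0031, "ty": -0.0056, "tz": 0, "roll": 0, "gripper": 0.015}, {"tx": 0.0048, "ty": -0.0082, "tz": 0, "roll": 0, "gripper": 0.015}, {"tx": 0.0067, "ty": -0.0108, "tz": 0, "roll": 0, "gripper": 0.015}, {"tx": 0.0087, "ty": -0.0133, "tz": 0, "roll": 0, "gripper": 0.015}, {"tx": 0.0108, "ty": -0.0156, "tz": 0, "roll": 0, "gripper": 0.015}, {"tx": 0.0131, "ty": -0.0179, "tz": 0, "roll": 0, "gripper": 0.015}, {"tx": 0.0154, "ty": -0.0200, "tz": 0, "roll": 0, "gripper": 0.015}, {"tx": 0.0179, "ty": -0.0220, "tz": 0, "roll": 0, "gripper": 0.015}, {"tx": 0.0204, "ty": -0.0239, "tz": 0, "roll": 0, "gripper": 0.015}, {"tx": 0.0231, "ty": -0.0257, "tz": 0, "roll": 0, "gripper": 0.015}, {"tx": 0.0258, "ty": -0.0273, "tz": 0, "roll": 0, "gripper": 0.015}, {"tx": 0.0286, "ty": -0.0288, "tz": 0, "roll": 0, "gripper": 0.015}, {"tx": 0.0315, "ty": -0.0301, "tz": 0, "roll": 0, "gripper": 0.015}, {"tx": 0.0344, "ty": -0.0313, "tz": 0, "roll": 0, "gripper": 0.015}, {"tx": 0.0374, "ty": -0.0324, "tz": 0, "roll": 0, "gripper": 0.015}, 
end cmd -83.01563724362963 -60.426731691984266
```

servo_tool --moves '[{"tx": 0.0014, "ty": -0.0033, "tz": 0, "roll": 0, "gripper": 0.015}, {"tx": 0.003, "ty": -0.0063, "tz": 0, "roll": 0, "gripper": 0.015}, {"tx": 0.0047, "ty": -0.0089, "tz": 0, "roll": 0, "gripper": 0.015}, {"tx": 0.0066, "ty": -0.0115, "tz": 0, "roll": 0, "gripper": 0.015}, {"tx": 0.0086, "ty": -0.014, "tz": 0, "roll": 0, "gripper": 0.015}, {"tx": 0.0107, "ty": -0.0163, "tz": 0, "roll": 0, "gripper": 0.015}, {"tx": 0.013, "ty": -0.0186, "tz": 0, "roll": 0, "gripper": 0.015}, {"tx": 0.0153, "ty": -0.0207, "tz": 0, "roll": 0, "gripper": 0.015}, {"tx": 0.0178, "ty": -0.0227, "tz": 0, "roll": 0, "gripper": 0.015}, {"tx": 0.0204, "ty": -0.0246, "tz": 0, "roll": 0, "gripper": 0.015}, {"tx": 0.0231, "ty": -0.0264, "tz": 0, "roll": 0, "gripper": 0.015}, {"tx": 0.0258, "ty": -0.028, "tz": 0, "roll": 0, "gripper": 0.015}, {"tx": 0.0286, "ty": -0.0295, "tz": 0, "roll": 0, "gripper": 0.015}, {"tx": 0.0315, "ty": -0.0308, "tz": 0, "roll": 0, "gripper": 0.015}, {"tx": 0.0344, "ty": -0.032, "tz": 0, "roll": 0, "gripper": 0.015}, {"tx": 0.0374, "ty": -0.0331, "tz": 0, "roll": 0, "gripper": 0.015}]'

```text
clock: 22.65
eef_pos: [475.0, 77.7, 84.0]
eef_rot: [-2.127, -2.31, -0.001]
contact_force: [0.9, 6.9, 3.5]
gripper_width: 22.7
grasp_force: 59.9
```

```bash
python3 -c "
from h import *
rep(np.array([-83.02,-61.16]),-63.5,-.7)
gen((-83.02,-61.16),-63.5,-.7,63.5,4.4,5.2,16)"
```

```text
t 22.65 pos [-82.14 -62.09] cmdlag [-0.88  0.93] F(tool on) [6.77 1.5 ] a -1.866 radF -3.40 tanF 6.04 r 64.16 w 22.7 grip 60 z 84.0 Fz 3.5
{"tx": 0.0030, "ty": -0.0009, "tz": 0, "roll": 0, "gripper": 0.015}, {"tx": 0.0061, "ty": -0.0016, "tz": 0, "roll": 0, "gripper": 0.015}, {"tx": 0.0093, "ty": -0.0022, "tz": 0, "roll": 0, "gripper": 0.015}, {"tx": 0.0124, "ty": -0.0026, "tz": 0, "roll": 0, "gripper": 0.015}, {"tx": 0.0156, "ty": -0.0029, "tz": 0, "roll": 0, "gripper": 0.015}, {"tx": 0.0187, "ty": -0.0030, "tz": 0, "roll": 0, "gripper": 0.015}, {"tx": 0.0219, "ty": -0.0030, "tz": 0, "roll": 0, "gripper": 0.015}, {"tx": 0.0251, "ty": -0.0028, "tz": 0, "roll": 0, "gripper": 0.015}, {"tx": 0.0282, "ty": -0.0024, "tz": 0, "roll": 0, "gripper": 0.015}, {"tx": 0.0314, "ty": -0.0019, "tz": 0, "roll": 0, "gripper": 0.015}, {"tx": 0.0345, "ty": -0.0013, "tz": 0, "roll": 0, "gripper": 0.015}, {"tx": 0.0375, "ty": -0.0004, "tz": 0, "roll": 0, "gripper": 0.015}, {"tx": 0.0406, "ty": 0.0005, "tz": 0, "roll": 0, "gripper": 0.015}, {"tx": 0.0435, "ty": 0.0017, "tz": 0, "roll": 0, "gripper": 0.015}, {"tx": 0.0464, "ty": 0.0029, "tz": 0, "roll": 0, "gripper": 0.015}, {"tx": 0.0493, "ty": 0.0044, "tz": 0, "roll": 0, "gripper": 0.015}, 
end cmd -33.749191372426054 -56.799370638229725
```

servo_tool --moves '[{"tx": 0.003, "ty": -0.0006, "tz": 0, "roll": 0, "gripper": 0.015}, {"tx": 0.0061, "ty": -0.0011, "tz": 0, "roll": 0, "gripper": 0.015}, {"tx": 0.0093, "ty": -0.0017, "tz": 0, "roll": 0, "gripper": 0.015}, {"tx": 0.0124, "ty": -0.0021, "tz": 0, "roll": 0, "gripper": 0.015}, {"tx": 0.0156, "ty": -0.0024, "tz": 0, "roll": 0, "gripper": 0.015}, {"tx": 0.0187, "ty": -0.0025, "tz": 0, "roll": 0, "gripper": 0.015}, {"tx": 0.0219, "ty": -0.0025, "tz": 0, "roll": 0, "gripper": 0.015}, {"tx": 0.0251, "ty": -0.0023, "tz": 0, "roll": 0, "gripper": 0.015}, {"tx": 0.0282, "ty": -0.0019, "tz": 0, "roll": 0, "gripper": 0.015}, {"tx": 0.0314, "ty": -0.0014, "tz": 0, "roll": 0, "gripper": 0.015}, {"tx": 0.0345, "ty": -0.0008, "tz": 0, "roll": 0, "gripper": 0.015}, {"tx": 0.0375, "ty": 0.0001, "tz": 0, "roll": 0, "gripper": 0.015}, {"tx": 0.0406, "ty": 0.001, "tz": 0, "roll": 0, "gripper": 0.015}, {"tx": 0.0435, "ty": 0.0022, "tz": 0, "roll": 0, "gripper": 0.015}, {"tx": 0.0464, "ty": 0.0034, "tz": 0, "roll": 0, "gripper": 0.015}, {"tx": 0.0493, "ty": 0.0049, "tz": 0, "roll": 0, "gripper": 0.015}]'

```text
clock: 24.25
eef_pos: [476.0, 125.8, 83.9]
eef_rot: [2.127, 2.312, -0.002]
contact_force: [-0.8, -1.0, 7.1]
gripper_width: 22.3
grasp_force: 60.0
```

```bash
python3 -c "
from h import *
rep(np.array([-33.72,-56.26]),-63.5,-.2)
gen((-33.72,-56.26),-63.5,-.2,63.5,5.2,6.2,20)"
```

```text
t 24.25 pos [-34.26 -57.18] cmdlag [0.54 0.92] F(tool on) [-0.94 -0.85] a -1.097 radF 0.32 tanF -1.23 r 64.04 w 22.3 grip 60 z 83.9 Fz 7.1
{"tx": 0.0027, "ty": 0.0015, "tz": 0, "roll": 0, "gripper": 0.015}, {"tx": 0.0054, "ty": 0.0032, "tz": 0, "roll": 0, "gripper": 0.015}, {"tx": 0.0080, "ty": 0.0050, "tz": 0, "roll": 0, "gripper": 0.015}, {"tx": 0.0105, "ty": 0.0070, "tz": 0, "roll": 0, "gripper": 0.015}, {"tx": 0.0129, "ty": 0.0091, "tz": 0, "roll": 0, "gripper": 0.015}, {"tx": 0.0152, "ty": 0.0113, "tz": 0, "roll": 0, "gripper": 0.015}, {"tx": 0.0174, "ty": 0.0136, "tz": 0, "roll": 0, "gripper": 0.015}, {"tx": 0.0195, "ty": 0.0160, "tz": 0, "roll": 0, "gripper": 0.015}, {"tx": 0.0214, "ty": 0.0185, "tz": 0, "roll": 0, "gripper": 0.015}, {"tx": 0.0232, "ty": 0.0211, "tz": 0, "roll": 0, "gripper": 0.015}, {"tx": 0.0249, "ty": 0.0238, "tz": 0, "roll": 0, "gripper": 0.015}, {"tx": 0.0265, "ty": 0.0266, "tz": 0, "roll": 0, "gripper": 0.015}, {"tx": 0.0279, "ty": 0.0294, "tz": 0, "roll": 0, "gripper": 0.015}, {"tx": 0.0291, "ty": 0.0323, "tz": 0, "roll": 0, "gripper": 0.015}, {"tx": 0.0302, "ty": 0.0353, "tz": 0, "roll": 0, "gripper": 0.015}, {"tx": 0.0312, "ty": 0.0383, "tz": 0, "roll": 0, "gripper": 0.015}, {"tx": 0.0320, "ty": 0.0414, "tz": 0, "roll": 0, "gripper": 0.015}, {"tx": 0.0327, "ty": 0.0445, "tz": 0, "roll": 0, "gripper": 0.015}, {"tx": 0.0332, "ty": 0.0476, "tz": 0, "roll": 0, "gripper": 0.015}, {"tx": 0.0335, "ty": 0.0508, "tz": 0, "roll": 0, "gripper": 0.015}, 
end cmd -0.21957683902569158 -5.476177078911022
```

servo_tool --moves '[{"tx": 0.0027, "ty": 0.0015, "tz": 0, "roll": 0, "gripper": 0.015}, {"tx": 0.0054, "ty": 0.0032, "tz": 0, "roll": 0, "gripper": 0.015}, {"tx": 0.008, "ty": 0.005, "tz": 0, "roll": 0, "gripper": 0.015}, {"tx": 0.0105, "ty": 0.007, "tz": 0, "roll": 0, "gripper": 0.015}, {"tx": 0.0129, "ty": 0.0091, "tz": 0, "roll": 0, "gripper": 0.015}, {"tx": 0.0152, "ty": 0.0113, "tz": 0, "roll": 0, "gripper": 0.015}, {"tx": 0.0174, "ty": 0.0136, "tz": 0, "roll": 0, "gripper": 0.015}, {"tx": 0.0195, "ty": 0.016, "tz": 0, "roll": 0, "gripper": 0.015}, {"tx": 0.0214, "ty": 0.0185, "tz": 0, "roll": 0, "gripper": 0.015}, {"tx": 0.0232, "ty": 0.0211, "tz": 0, "roll": 0, "gripper": 0.015}, {"tx": 0.0249, "ty": 0.0238, "tz": 0, "roll": 0, "gripper": 0.015}, {"tx": 0.0265, "ty": 0.0266, "tz": 0, "roll": 0, "gripper": 0.015}, {"tx": 0.0279, "ty": 0.0294, "tz": 0, "roll": 0, "gripper": 0.015}, {"tx": 0.0291, "ty": 0.0323, "tz": 0, "roll": 0, "gripper": 0.015}, {"tx": 0.0302, "ty": 0.0353, "tz": 0, "roll": 0, "gripper": 0.015}, {"tx": 0.0312, "ty": 0.0383, "tz": 0, "roll": 0, "gripper": 0.015}, {"tx": 0.032, "ty": 0.0414, "tz": 0, "roll": 0, "gripper": 0.015}, {"tx": 0.0327, "ty": 0.0445, "tz": 0, "roll": 0, "gripper": 0.015}, {"tx": 0.0332, "ty": 0.0476, "tz": 0, "roll": 0, "gripper": 0.015}, {"tx": 0.0335, "ty": 0.0508, "tz": 0, "roll": 0, "gripper": 0.015}]'

```text
clock: 26.25
eef_pos: [523.6, 163.5, 83.9]
eef_rot: [-2.127, -2.311, 0.002]
contact_force: [-2.1, 1.3, 7.2]
gripper_width: 22.7
grasp_force: 60.1
```

```bash
python3 -c "
from h import *
np.set_printoptions(precision=1,suppress=True)
rep(np.array([-.22,-5.46]),-63.5,-.2)
p=read_camera('top');q=read_camera('scene')
for P in(p,q):
  for z in (48,):
    print([(round(d['score'],2),np.array(d['at'])*[512,384],ray(P,d['at'],z)[:2]) for d in pinpoint(P,'carton_in_mid')[:4]+trace(P,'carton_green_mid')[:4]])
gen((-.22,-5.46),-63.5,-.2,63.5,6.2,7.2,20)"
```

```text
t 26.25 pos [-0.5 -6.6] cmdlag [0.3 1.2] F(tool on) [ 1.5 -2. ] a -0.102 radF 1.68 tanF -1.85 r 63.31 w 22.7 grip 60 z 83.9 Fz 7.2
[(0.97, array([290.6, 245. ]), array([378. , -43.3])), (0.66, array([307.8, 184.2]), array([549.2, -90.2])), (0.55, array([296.9, 129.5]), array([710.2, -58.7])), (0.42, array([284.1, 180.8]), array([557.7, -23.4])), (0.61, array([288.2, 180.7]), array([558.1, -35. ]))]
[(0.89, array([198.2, 222.1]), array([542.7, -96.1])), (0.75, array([205.2, 278.1]), array([734.4, -50.9])), (0.72, array([223.2, 190.7]), array([405. , -41.8])), (0.75, array([220.8, 208.4]), array([483.4, -40.4])), (0.3, array([247.8, 221.9]), array([534.2,  39.3]))]
{"tx": 0.0002, "ty": 0.0032, "tz": 0, "roll": 0, "gripper": 0.015}, {"tx": 0.0002, "ty": 0.0063, "tz": 0, "roll": 0, "gripper": 0.015}, {"tx": 0.0001, "ty": 0.0095, "tz": 0, "roll": 0, "gripper": 0.015}, {"tx": -0.0002, "ty": 0.0127, "tz": 0, "roll": 0, "gripper": 0.015}, {"tx": -0.0007, "ty": 0.0158, "tz": 0, "roll": 0, "gripper": 0.015}, {"tx": -0.0013, "ty": 0.0189, "tz": 0, "roll": 0, "gripper": 0.015}, {"tx": -0.0020, "
[... 295 characters left out ...]
0, "roll": 0, "gripper": 0.015}, {"tx": -0.0081, "ty": 0.0366, "tz": 0, "roll": 0, "gripper": 0.015}, {"tx": -0.0097, "ty": 0.0394, "tz": 0, "roll": 0, "gripper": 0.015}, {"tx": -0.0115, "ty": 0.0420, "tz": 0, "roll": 0, "gripper": 0.015}, {"tx": -0.0134, "ty": 0.0445, "tz": 0, "roll": 0, "gripper": 0.015}, {"tx": -0.0154, "ty": 0.0470, "tz": 0, "roll": 0, "gripper": 0.015}, {"tx": -0.0176, "ty": 0.0493, "tz": 0, "roll": 0, "gripper": 0.015}, {"tx": -0.0198, "ty": 0.0515, "tz": 0, "roll": 0, "gripper": 0.015}, {"tx": -0.0222, "ty": 0.0537, "tz": 0, "roll": 0, "gripper": 0.015}, {"tx": -0.0246, "ty": 0.0557, "tz": 0, "roll": 0, "gripper": 0.015}, 
end cmd -24.869691527201837 50.19790935442122
```

```bash
python3 - <<'E'
from h import *
np.set_printoptions(precision=1,suppress=True)
q=read_camera("scene");p=read_camera("top")
def cls(c):
    r,g,b=map(int,c)
    if g>r+12 and g>b+8: return "G"
    if r>g+40: return "R"
    m=(r+g+b)//3
    return "#" if m<60 else ("-" if m<100 else ("w" if r-b>10 else ("." if m<135 else "o")))
for P,(c0,c1,r0,r1) in((q,(185,245,190,240)),(p,(270,325,155,210))):
    print("cols",c0,c1)
    for v in range(r0,r1): print(v,"".join(cls(P["img"][v,u]) for u in range(c0,c1)))
for z in(66,102):
    print(z,"scene",[np.array(proj(q,(546+a*39.9,-31+a*3.3,z))) for a in(-1,1)],"top",[np.array(proj(p,(546+a*39.9-b*1.6,-31+a*3.3+b*20,z))) for a in(-1,1) for b in(-1,1)])
E
```

```text
cols 185 245
190 w----------wwwwwwwwwwwo.-----....................--.wwwwwwww
191 ww-------wwwwwwwwwwwwww.-----------...G..........--.wwwwwwww
192 wwwwwwwwwwwwwwwwwwwwwww.-----...............ooo..--.wwwwwwww
193 wwwwwwwwwwwwwwwwwwwwwww.---.ooooooooooooooooooooG--.wwwwwwww
194 wwwwwwwwwwwwwwwwwwwwwwwo.-.oooowwwwwwwwwwwwwooooo...wwwwwwww
195 wwwwwwwwwwwwwwwwwwwwwwwo..oooooGwwwwwwwwwwwwwooooooowwwwwwww
196 wwwwwwwwwwwwwwwwwwwwwwwoooooooGGGGGGGGGGGGGGGoooooowwwwwwwww
197 wwwwwwwwwwwwwwwwwwwwwwwooooooGGGGGGGGGGGGGGGGoooooowwwwwwwww
198 wwwwwwwwwwwwwwwwwwwwwwwoooooooGGGGGGGGGGGGGGGoooooowwwwwwwww
199 wwwwwwwwwwwwwwwwwwwwwwwwoooooowwwwwwwwwwwwwwoooooowwwwwwwwww
200 wwwwwwwwwwwwwwwwwwwwwwwwwooooowwwwwwwwwwwwwwwwoooowwwwwwwwww
201 wwwwwwwwwwwwwwwwwwwwwwwwwwwoowwwwwwwwwwwwwwwwwooowwwwwwwwwww
202 wwwwwwwwwwwwwwwwwwwwwwwwwwwo.wwwwwwwwwwwwwwwww..wwwwwwwwwwww
203 wwwwwwwwwwwwwwwwwwwwwwwwwwwo.wwwwwwwwwwwwwwwww..wwwwwwwwwwww
204 wwwwwwwwwwwwwwwwwwwwwwwwwwwo.wwwwwwwwwwwwwwwwo..wwwwwwwwwwww
205 wwwwwwwwwwwwwwwwwwwwwwwwwwww.wwwwwwwwwwwwwwww...wwwwwwwwwwww
206 wwwwwwwwwwwwwwwwwwwwwwwwwwwo.wwwwwwwwwwwwww
[... 5082 characters left out ...]
---------------------------------
204 -------------------------------------------------------
205 -------------------------------------------------------
206 -----------------------------------------.-------------
207 ---------------------------------..----.---------------
208 ---------------------------.---------------------------
209 .....------------------------------------------------..
66 scene [array([221.8, 209.1]), array([221.1, 229.6])] top [array([295.5, 197.5]), array([281. , 198.3]), array([293.3, 169.2]), array([279. , 170.1])]
102 scene [array([221.3, 199.3]), array([220.5, 219.6])] top [array([296.8, 195.4]), array([281.7, 196.3]), array([294.5, 166.2]), array([279.6, 167. ])]
```

```bash
python3 - <<'E'
from h import *
from scipy.optimize import least_squares
np.set_printoptions(precision=2,suppress=True)
q=read_camera("scene");p=read_camera("top")
def edges(P,col,r0,r1):
    im=P["img"].astype(float); g=np.mean([im[r0:r1,c,1]-im[r0:r1,c,0] for c in col],0)
    hi=g>(g.max()+np.median(g))/2
    e=[]
    for i in range(1,len(hi)):
        if hi[i]!=hi[i-1]:
            t=((g.max()+np.median(g))/2-g[i-1])/(g[i]-g[i-1]); e.append(r0+i-1+t+.5)
    return e
print("bed top",edges(p,range(306,314),160,202)); print("bed scene",edges(q,range(196,204),200,240))
print("green top",edges(p,range(284,294),160,200)); print("green scene",edges(q,range(217,227),188,224))
E
```

```text
bed top [np.float64(172.09477124183007), np.float64(178.86875), np.float64(191.95859872611464), np.float64(194.5974025974026)]
bed scene [np.float64(211.38671875), np.float64(212.72027027027028), np.float64(222.4375), np.float64(226.89192139737992)]
green top [np.float64(169.14877300613497), np.float64(174.94971264367817), np.float64(187.0625), np.float64(189.22058823529412)]
green scene [np.float64(192.01470588235293)]
```

```bash
python3 - <<'E'
from h import *
from scipy.optimize import least_squares
np.set_printoptions(precision=2,suppress=True)
q=read_camera("scene");p=read_camera("top")
ax=np.array([np.cos(np.radians(4.7)),np.sin(np.radians(4.7))])
bt=[172.09,178.87,191.96,194.60]; bs=[226.9,222.2,213.0,211.1]   # same order (+x first)
xt=[ray(p,(310/512,r/384),66)[0] for r in bt]; xs=[ray(q,(200/512,r/384),66)[0] for r in bs]
print(xt,xs)
gt=[169.15,174.95,187.06,189.22]; gs=[217.9,210.5,199.0,195.7]
s=(np.array(xt)); s=s-s.mean()
def res(v):
    xc,zc,th,k=v; out=[]
    for si,a,b in zip(s,gt,gs):
        X=np.array([xc+si*np.cos(th),-31.5,zc-si*np.sin(th)])
        out+=[proj(p,X)[1]-a,(proj(q,X)[1]-b)]
    return out
r=least_squares(res,[546,102,0,0]); print(r.x,np.degrees(r.x[2]),np.array(res(r.x)), "s",s, "bed mid offset",np.mean(xt))
# same fit on bed carton as check
gt,gs=bt,bs
r=least_squares(res,[546,66,0,0]); print(r.x,np.degrees(r.x[2]))
E
```

```text
[np.float64(580.2490178631696), np.float64(560.9475594659756), np.float64(524.0278639455688), np.float64(516.6364140468348)] [np.float64(579.1510119445596), np.float64(561.3413748481414), np.float64(525.2522495090102), np.float64(517.5884423159517)]
[546.53 114.82   0.37   0.  ] 20.991975317552622 [-0.05 -0.29  0.14  0.45 -0.17 -0.51  0.09  0.34] s [ 34.78  15.48 -21.44 -28.83] bed mid offset 545.4652138303873
[543.87  67.26  -0.02   0.  ] -1.2875458435844735
```

The fit shows the green carton tilted 21°, caught on the rear lip. It was never seated, so step 1 has not been met. Recovery plan: wind back one turn while holding on, reload both cartons, then redo the two turns. About 45 s remain, so the pace must be brisker but still gentle.

```bash
cat >> h.py <<'E'
def chunks(cmd,cx,cy,L,a0,a1,n,per=20):
    A=np.linspace(a0,a1,n+1)[1:]
    c=np.array(cmd,float)
    for k in range(0,n,per):
        pts=[np.array([cx+L*np.cos(a),cy+L*np.sin(a)]) for a in A[k:k+per]]
        print(" ".join("%.4f,%.4f"%tuple((x-c)/1000) for x in pts)); c=pts[-1]; print("  cmd",c.round(2),"a",A[min(k+per,n)-1].round(3))
E
python3 -c "
from h import *
chunks((-.22,-5.46),-63.5,-.3,63.5,6.2,0,54,18)"
```

```text
-0.0010,-0.0073 -0.0029,-0.0144 -0.0055,-0.0212 -0.0089,-0.0276 -0.0130,-0.0336 -0.0178,-0.0391 -0.0232,-0.0441 -0.0291,-0.0483 -0.0354,-0.0519 -0.0421,-0.0547 -0.0491,-0.0567 -0.0563,-0.0580 -0.0636,-0.0583 -0.0709,-0.0579 -0.0780,-0.0566 -0.0850,-0.0545 -0.0917,-0.0516 -0.0980,-0.0480
  cmd [-98.25 -53.45] a 4.133
-0.0059,0.0043 -0.0112,0.0093 -0.0159,0.0149 -0.0200,0.0209 -0.0233,0.0274 -0.0259,0.0342 -0.0276,0.0413 -0.0286,0.0485 -0.0287,0.0558 -0.0280,0.0630 -0.0264,0.0702 -0.0241,0.0771 -0.0210,0.0836 -0.0171,0.0898 -0.0125,0.0955 -0.0074,0.1007 -0.0017,0.1052 0.0045,0.1090
  cmd [-93.71  55.55] a 2.067
0.0066,0.0031 0.0135,0.0054 0.0206,0.0069 0.0279,0.0076 0.0352,0.0075 0.0424,0.0065 0.0495,0.0047 0.0563,0.0021 0.0627,-0.0013 0.0688,-0.0054 0.0743,-0.0101 0.0792,-0.0155 0.0835,-0.0214 0.0871,-0.0277 0.0900,-0.0344 0.0920,-0.0414 0.0933,-0.0486 0.0937,-0.0559
  cmd [ 0.  -0.3] a 0.0
```

servo_tool --moves '[{"tx": -0.0005, "ty": -0.0036, "tz": 0, "roll": 0, "gripper": 0.015}, {"tx": -0.0018, "ty": -0.0105, "tz": 0, "roll": 0, "gripper": 0.015}, {"tx": -0.0042, "ty": -0.018, "tz": 0, "roll": 0, "gripper": 0.015}, {"tx": -0.0071, "ty": -0.0245, "tz": 0, "roll": 0, "gripper": 0.015}, {"tx": -0.0109, "ty": -0.0307, "tz": 0, "roll": 0, "gripper": 0.015}, {"tx": -0.0154, "ty": -0.0365, "tz": 0, "roll": 0, "gripper": 0.015}, {"tx": -0.0205, "ty": -0.0418, "tz": 0, "roll": 0, "gripper": 0.015}, {"tx": -0.0262, "ty": -0.0463, "tz": 0, "roll": 0, "gripper": 0.015}, {"tx": -0.0323, "ty": -0.0502, "tz": 0, "roll": 0, "gripper": 0.015}, {"tx": -0.0388, "ty": -0.0534, "tz": 0, "roll": 0, "gripper": 0.015}, {"tx": -0.0456, "ty": -0.0558, "tz": 0, "roll": 0, "gripper": 0.015}, {"tx": -0.0527, "ty": -0.0575, "tz": 0, "roll": 0, "gripper": 0.015}, {"tx": -0.06, "ty": -0.0583, "tz": 0, "roll": 0, "gripper": 0.015}, {"tx": -0.0672, "ty": -0.0583, "tz": 0, "roll": 0, "gripper": 0.015}, {"tx": -0.0745, "ty": -0.0573, "tz": 0, "roll": 0, "gripper": 0.015}, {"tx": -0.0815, "ty": -0.0556, "tz": 0, "roll": 0, "gripper": 0.015}, {"tx": -0.0884, "ty": -0.0531, "tz": 0, "roll": 0, "gripper": 0.015}, {"tx": -0.0949, "ty": -0.0498, "tz": 0, "roll": 0, "gripper": 0.015}, {"tx": -0.098, "ty": -0.048, "tz": 0, "roll": 0, "gripper": 0.015}]'

```text
clock: 28.75
eef_pos: [482.9, 62.8, 83.8]
eef_rot: [-2.127, -2.307, 0.001]
contact_force: [-5.3, 14.1, 11.1]
gripper_width: 22.7
grasp_force: 60.3
```

```bash
python3 -c "
from h import *
rep(np.array([-98.25,-53.45]),-63.5,-.3)"
```

```text
t 28.75 pos [-97.58 -55.48] cmdlag [-0.67  2.03] F(tool on) [14.53 -4.12] a -2.124 radF -4.13 tanF 14.53 r 64.86 w 22.7 grip 60 z 83.8 Fz 11.1
```

servo_tool --moves '[{"tx": -0.0055, "ty": 0.0048, "tz": 0, "roll": 0, "gripper": 0.015}, {"tx": -0.0108, "ty": 0.0098, "tz": 0, "roll": 0, "gripper": 0.015}, {"tx": -0.0155, "ty": 0.0153, "tz": 0, "roll": 0, "gripper": 0.015}, {"tx": -0.0197, "ty": 0.0212, "tz": 0, "roll": 0, "gripper": 0.015}, {"tx": -0.0231, "ty": 0.0276, "tz": 0, "roll": 0, "gripper": 0.015}, {"tx": -0.0258, "ty": 0.0343, "tz": 0, "roll": 0, "gripper": 0.015}, {"tx": -0.0276, "ty": 0.0413, "tz": 0, "roll": 0, "gripper": 0.015}, {"tx": -0.0286, "ty": 0.0485, "tz": 0, "roll": 0, "gripper": 0.015}, {"tx": -0.0287, "ty": 0.0558, "tz": 0, "roll": 0, "gripper": 0.015}, {"tx": -0.028, "ty": 0.063, "tz": 0, "roll": 0, "gripper": 0.015}, {"tx": -0.0264, "ty": 0.0702, "tz": 0, "roll": 0, "gripper": 0.015}, {"tx": -0.0241, "ty": 0.0771, "tz": 0, "roll": 0, "gripper": 0.015}, {"tx": -0.021, "ty": 0.0836, "tz": 0, "roll": 0, "gripper": 0.015}, {"tx": -0.0171, "ty": 0.0898, "tz": 0, "roll": 0, "gripper": 0.015}, {"tx": -0.0125, "ty": 0.0955, "tz": 0, "roll": 0, "gripper": 0.015}, {"tx": -0.0074, "ty": 0.1007, "tz": 0, "roll": 0, "gripper": 0.015}, {"tx": -0.0017, "ty": 0.1052, "tz": 0, "roll": 0, "gripper": 0.015}, {"tx": 0.0045, "ty": 0.109, "tz": 0, "roll": 0, "gripper": 0.015}]'

```text
clock: 30.55
eef_pos: [593.5, 76.5, 84.0]
eef_rot: [2.128, 2.311, 0.003]
contact_force: [3.2, 6.3, 4.2]
gripper_width: 22.7
grasp_force: 59.7
```

```bash
python3 -c "
from h import *
rep(np.array([-93.71,55.55]),-63.5,-.3)"
```

```text
t 30.55 pos [-92.96  55.89] cmdlag [-0.75 -0.34] F(tool on) [5.99 3.71] a 2.054 radF 0.50 tanF -7.03 r 63.45 w 22.7 grip 60 z 84.0 Fz 4.2
```

servo_tool --moves '[{"tx": 0.0066, "ty": 0.0031, "tz": 0, "roll": 0, "gripper": 0.015}, {"tx": 0.0135, "ty": 0.0054, "tz": 0, "roll": 0, "gripper": 0.015}, {"tx": 0.0206, "ty": 0.0069, "tz": 0, "roll": 0, "gripper": 0.015}, {"tx": 0.0279, "ty": 0.0076, "tz": 0, "roll": 0, "gripper": 0.015}, {"tx": 0.0352, "ty": 0.0075, "tz": 0, "roll": 0, "gripper": 0.015}, {"tx": 0.0424, "ty": 0.0065, "tz": 0, "roll": 0, "gripper": 0.015}, {"tx": 0.0495, "ty": 0.0047, "tz": 0, "roll": 0, "gripper": 0.015}, {"tx": 0.0563, "ty": 0.0021, "tz": 0, "roll": 0, "gripper": 0.015}, {"tx": 0.0627, "ty": -0.0013, "tz": 0, "roll": 0, "gripper": 0.015}, {"tx": 0.0688, "ty": -0.0054, "tz": 0, "roll": 0, "gripper": 0.015}, {"tx": 0.0743, "ty": -0.0101, "tz": 0, "roll": 0, "gripper": 0.015}, {"tx": 0.0792, "ty": -0.0155, "tz": 0, "roll": 0, "gripper": 0.015}, {"tx": 0.0835, "ty": -0.0214, "tz": 0, "roll": 0, "gripper": 0.015}, {"tx": 0.0871, "ty": -0.0277, "tz": 0, "roll": 0, "gripper": 0.015}, {"tx": 0.09, "ty": -0.0344, "tz": 0, "roll": 0, "gripper": 0.015}, {"tx": 0.092, "ty": -0.0414, "tz": 0, "roll": 0, "gripper": 0.015}, {"tx": 0.0933, "ty": -0.0486, "tz": 0, "roll": 0, "gripper": 0.015}, {"tx": 0.0937, "ty": -0.0555, "tz": 0, "roll": 0, "gripper": 0.015}, {"tx": 0.0937, "ty": -0.0557, "tz": 0, "roll": 0, "gripper": 0.03}, {"tx": 0.0937, "ty": -0.0557, "tz": 0, "roll": 0, "gripper": 0.06}]'

```text
clock: 32.55
eef_pos: [527.9, 163.9, 83.1]
eef_rot: [-2.127, -2.311, 0.004]
contact_force: [-0.3, 0.1, -0.8]
gripper_width: 43.1
grasp_force: 0.0
```

```bash
python3 - <<'E'
from h import *
np.set_printoptions(precision=2,suppress=True)
rep(np.array([0,-.2]),-63.5,-.3)
q=read_camera("scene")
def cls(c):
    r,g,b=map(int,c)
    if g>r+12 and g>b+8: return "G"
    if r>g+40: return "R"
    return "w" if r-b>10 else "."
for v in range(190,232,1): print(v,"".join(cls(q["img"][v,u]) for u in range(190,240,2)))
# where to go: green carton pinch in magazine, closing along disp y
goto(546,-31,50,-85.3)
E
```

```text
t 32.55 pos [-0.57 -2.32] cmdlag [0.57 2.12] F(tool on) [ 0.14 -0.27] a -0.032 radF 0.14 tanF -0.27 r 62.97 w 43.1 grip 0 z 83.1 Fz -0.8
190 wwwwwwwww...............w
191 wwwwwwwww......G........w
192 wwwwwwwww...............w
193 wwwwwwwww...............w
194 wwwwwwwww....wwwwwww....w
195 wwwwwwwww....wwwwwww....w
196 wwwwwwwww....GGGGGGG...ww
197 wwwwwwwww....GGGGGGG...ww
198 wwwwwwwww....GGGGGGG...ww
199 wwwwwwwwww...wwwww.w...ww
200 wwwwwwwwww..wwwwwwwww..ww
201 wwwwwwwwwww.wwwwwwwww.www
202 wwwwwwwwwww.wwwwwwwww.www
203 wwwwwwwwwww.wwwwwwwww.www
204 wwwwwwwwwwwwwwwwwwww..www
205 wwwwwwwwwwwwwwwwwwww..www
206 wwwwwwwwwww.wwwwwwww..www
207 wwwwwwwwwww.wwwwwwwww.www
208 wwwwwwwwwwwwwwwwwwww..www
209 wwwwwwwwwwwwwwwwwwww..www
210 wwwwwwwwwwwwGwwGwwww..www
211 wwGGGGGGGwwwGGGGGGGG..www
212 w.GGGGGGGwwwGGGGGGGGG.www
213 wwwwwwwwwwwwGGGGGGGG.wwwR
214 wwwwwwwwww.wGGGGGGGG.wRRR
215 .wwwwwwww..wGGGGGGGG.wwRR
216 .wwwwwwww..wGGGGGGGG.w.RR
217 .wwwwwwww...GGGGGGGG...RR
218 .wwwwwwww...wwwwwwww...RR
219 .wwwwwwww...wwwwwwww...RR
220 .wwwwwwww...wwwwwwww..wRR
221 .wwwwwwww....wwwwwww..RRR
222 .GGGGGGGG.............RRR
223 .GGGGGGGG.............RRR
224 .GGGGGGGG............wRRR
225 .GGGGGGGG............wRRR
226 .GGGGGGGG............wRRR
227 .wwwwwww..............RRR
228 .wwwwwwww.............wRR
229 .wwwwwwww.............wRR
230 .wwwwwwww.............wRR
231 .wwwwwww..............wRw
t 32.6 pos [528.36 163.98  83.21] ang 4.74 tilt [-0. -0. -1.] -> shift [-0.2   0.    0.03] roll 90.04
```

Green is still tilted and the crank is back at park. Next: take green out, lay it at the far end of the bed, then reload carton_in and green by pure shifts along the dispenser's y.

servo_tool --grip_force 35 --moves '[{"tx": 0, "ty": 0, "tz": -0.03, "roll": 0, "gripper": 0.0854}, {"tx": 0, "ty": 0, "tz": -0.055, "roll": 8, "gripper": 0.0854}, {"tx": -0.03, "ty": 0, "tz": -0.055, "roll": 16, "gripper": 0.0854}, {"tx": -0.06, "ty": 0, "tz": -0.055, "roll": 24, "gripper": 0.0854}, {"tx": -0.09, "ty": 0, "tz": -0.055, "roll": 32, "gripper": 0.0854}, {"tx": -0.12, "ty": 0, "tz": -0.055, "roll": 40, "gripper": 0.0854}, {"tx": -0.15, "ty": 0, "tz": -0.055, "roll": 48, "gripper": 0.0854}, {"tx": -0.175, "ty": 0, "tz": -0.055, "roll": 56, "gripper": 0.0854}, {"tx": -0.19, "ty": 0, "tz": -0.055, "roll": 64, "gripper": 0.0854}, {"tx": -0.1956, "ty": 0, "tz": -0.055, "roll": 72, "gripper": 0.0854}, {"tx": -0.1956, "ty": 0, "tz": -0.05, "roll": 80, "gripper": 0.0854}, {"tx": -0.1956, "ty": 0, "tz": -0.025, "roll": 88, "gripper": 0.0854}, {"tx": -0.1956, "ty": 0, "tz": 0.01, "roll": 90, "gripper": 0.0854}, {"tx": -0.1956, "ty": 0, "tz": 0.041, "roll": 90, "gripper": 0.0854}, {"tx": -0.1956, "ty": 0, "tz": 0.041, "roll": 90, "gripper": 0.03}, {"tx": -0.1956, "ty": 0, "tz": 0.041, "roll": 90, "gripper": 0.03}, {"tx": -0.1956, "ty": 0, "tz": 0.041, "roll": 90, "gripper": 0.03}, {"tx": -0.1956, "ty": 0, "tz": 0.041, "roll": 90, "gripper": 0.03}, {"tx": -0.1956, "ty": 0, "tz": 0.041, "roll": 90, "gripper": 0.03}]'

```text
clock: 34.5
eef_pos: [546.8, -30.6, 44.2]
eef_rot: [3.139, 0.13, 0.004]
contact_force: [1.4, -0.1, 0.6]
gripper_width: 39.4
grasp_force: 42.1
```

servo_tool --moves '[{"tx": 0.002, "ty": 0, "tz": -0.03, "roll": 0, "gripper": 0.03}, {"tx": 0.005, "ty": 0, "tz": -0.065, "roll": 0, "gripper": 0.03}, {"tx": 0.005, "ty": 0.035, "tz": -0.065, "roll": 0, "gripper": 0.03}, {"tx": 0.005, "ty": 0.08, "tz": -0.06, "roll": 0, "gripper": 0.03}, {"tx": 0.005, "ty": 0.112, "tz": -0.04, "roll": 0, "gripper": 0.03}, {"tx": 0.005, "ty": 0.112, "tz": -0.015, "roll": 0, "gripper": 0.03}, {"tx": 0.005, "ty": 0.112, "tz": -0.01, "roll": 0, "gripper": 0.03}]'

```text
clock: 35.2
eef_pos: [558.1, -142.2, 51.2]
eef_rot: [-3.138, -0.127, 0.005]
contact_force: [-0.5, 0.8, 0.0]
gripper_width: 39.4
grasp_force: 43.1
```

```bash
python3 - <<'E'
from h import *
np.set_printoptions(precision=2,suppress=True)
s=state();print(s["clock"],s["eef_pos"],s["contact_force"])
q=read_camera("scene")
def cls(c):
    r,g,b=map(int,c)
    if g>r+12 and g>b+8: return "G"
    if r>g+40: return "R"
    m=(r+g+b)//3
    return "#" if m<60 else ("-" if m<100 else ("w" if r-b>10 else "."))
for v in range(190,245): print(v,"".join(cls(q["img"][v,u]) for u in range(156,216)))
t=np.array([np.cos(np.radians(4.7)),np.sin(np.radians(4.7))])
# TCP-referenced scene rows of a level carton at TCP with pad centre
for z in (40,60,80,100): print(z,proj(q,(s["eef_pos"][0],s["eef_pos"][1],z)))
E
```

```text
35.2 [ 558.15 -142.22   51.23] [-0.48  0.82  0.01]
190 #-.wwww-#########################------######-www..---------
191 ##wwwwww-########################-------####-.www.----------
192 ##-.wwwww--######################-wwww--####-www.w.---------
193 ###-wwwwww-#####################-wwwwww#####-www..w.-----...
194 ####wwwwwww#####################-wwwww.####-.wwwwww.----....
195 ####-wwwwww######################.wwwww####-www.-...---.....
196 #####wwwwww-#####################wwwww-####-www..w..--......
197 #####-wwww.###---##-GG-G#########-.ww.-###-.www-.ww.-.......
198 ######-ww.-##-------------########----####-www.wwww.........
199 #######---###-www.wwwwwww--###############-wwwwwwwww........
200 #############-wwwwwwwwwwww--##############-.w.w....ww.......
201 -############-wwwwwwwwwwwww--############-.w...ww.w.ww......
202 w-###########--wwwwwwwwwwwww-############--.www.ww.wwww.....
203 ww############-wwwwwwwwwwwwww-######--##--.www...wwww.w.....
204 ww.---w--#####-wwwwwwwwwwwwww-#####--ww.w.www.wwwwww.w......
205 wwwwwwwww-####-wwwwwwwwwwwwww--####-wwwwww..wwwwwwwwwwww....
206 wwwww
[... 2093 characters left out ...]
..................www.wwww.w.ww...........
239 ............................................................
240 ............................................................
241 ............................................................
242 ............................................................
243 ........-....-..........................-................-..
244 --.----..-..-.-..-.---.....--.............-.....-...-.--..-.
40 (np.float64(180.7775665800001), np.float64(227.49127398455028))
60 (np.float64(180.017723805743), np.float64(222.18559752906495))
80 (np.float64(179.2411105313108), np.float64(216.76281941657825))
100 (np.float64(178.44716534837272), np.float64(211.2190195585368))
```

servo_tool --moves '[{"tx": 0, "ty": 0.028, "tz": 0.01, "roll": 0, "gripper": 0.03}, {"tx": 0, "ty": 0.028, "tz": 0.025, "roll": 0, "gripper": 0.03}, {"tx": 0, "ty": 0.028, "tz": 0.036, "roll": 0, "gripper": 0.03}, {"tx": 0, "ty": 0.028, "tz": 0.042, "roll": 0, "gripper": 0.03}, {"tx": 0, "ty": 0.028, "tz": 0.048, "roll": 0, "gripper": 0.03}, {"tx": 0, "ty": 0.028, "tz": 0.048, "roll": 0, "gripper": 0.03}, {"tx": 0, "ty": 0.028, "tz": 0.048, "roll": 0, "gripper": 0.05}, {"tx": 0, "ty": 0.028, "tz": 0.048, "roll": 0, "gripper": 0.055}, {"tx": 0, "ty": 0.028, "tz": 0.046, "roll": 0, "gripper": 0.055}, {"tx": 0, "ty": 0.028, "tz": 0.02, "roll": 0, "gripper": 0.055}, {"tx": -0.003, "ty": 0.028, "tz": -0.01, "roll": 0, "gripper": 0.075}, {"tx": -0.003, "ty": -0.01, "tz": -0.01, "roll": 0, "gripper": 0.075}, {"tx": -0.003, "ty": -0.054, "tz": -0.01, "roll": 0, "gripper": 0.075}, {"tx": -0.003, "ty": -0.054, "tz": 0, "roll": 0, "gripper": 0.075}]'

```text
clock: 36.65
eef_pos: [552.7, -84.6, 54.2]
eef_rot: [-3.138, -0.134, -0.003]
contact_force: [-0.8, 0.4, 0.8]
gripper_width: 75.0
grasp_force: 0.0
```

```bash
python3 - <<'E'
from h import *
np.set_printoptions(precision=2,suppress=True)
s=state();print(s["clock"],s["eef_pos"],s["contact_force"])
q=read_camera("scene")
def cls(c):
    r,g,b=map(int,c)
    if g>r+12 and g>b+8: return "G"
    if r>g+40: return "R"
    m=(r+g+b)//3
    return "#" if m<60 else ("-" if m<100 else ("w" if r-b>10 else "."))
for v in range(198,246): print(v,"".join(cls(q["img"][v,u]) for u in range(150,225)))
for y in(-60,-112,-140):
    c=np.array([546,-31])+y*np.array([-.082,.9966]); print(y,c,[np.array(proj(q,(c[0]+40,c[1]+3.3,z))) for z in(30,66)],[np.array(proj(q,(c[0]-40,c[1]-3.3,z))) for z in(66,)])
E
```

```text
36.65 [552.67 -84.57  54.21] [-0.84  0.43  0.82]
198 wwwwwwwwwwwwwwwwwwwwwww-############-.wwwwwwwwwwwwwwwwwwww...--############
199 wwwwwwwwwwwwwwwwwwwwwww-############-wwwwwwwwwwwwwwwwwwwwww...--###########
200 wwwwwwwwwwwwwwwwwwwwwww.------#####-.wwwwwwwwwwwwwwwwwwwwwww..---######----
201 wwwwwwwwwwwwwwwwwwwwwwwwwwwww.-#####wwwwwwwwwwwwwwwwwwwwwwwww...-#####--...
202 wwwwwwwwwwwwwwwwwwwwwwwwwwwwwww-####wwwwwwwwwwwwwwwwwwwwwwwww...---###-....
203 wwwwwwwwwwwwwwwwwwwwwwwwwwwwww.-#---wwwwwwwwwwwwwwwwwwwwwwwww...----##--...
204 wwwwwwwwwwwwwwwwwwwwwwwwwwwwwww-#----wwwwwwwwwwwwwwwwwwwwwwww....---##-....
205 wwwwwwwwwwwwwwwwwwwwwwwwwwwwwww------wwwwwwwwwwwwwwwwwwwwww.w...----##-....
206 wwwwwwwwwwwwwwwwwwwwwwwwwwwwwwww-----wwwwwwwwwwwwwwwwwwwwwwwww..----##--...
207 wwwwwwwwwwwwwwwwwwwwwwwwwwwwwwww-----wwwwwwwwwwwwwwwwwwwwwww.w...---##-....
208 wwwwwwwwwwwwwwwwwwwwwwwwwwwwwwww-----wwwwwwwwwwwwwwwwwwwww.ww....---##-....
209 wwwwwwwwwwwwwwwwwwwwwwwwwwwwwwww-----wwwwwwwwwwwwwwwwwwwwwwwww...----#-....
210 wwwwwwwwwwwwwwwwwwwwwwwwwwwwwwwww----wwwwwwwww.wwwwww...wwwww....------....
211 wwwwwww
[... 2385 characters left out ...]
...
241 wwwww......................................................................
242 wwwww.........................................................-...-...-.-.-
243 wwwww.......-........-....-......-..............-.........-......-.--------
244 wwwww.-..--------.----.-.-.....-...--.-..............--....--.-.--.-----..-
245 wwww..--------..-.----.-..---....-...-.-......-.-.--.--.---.---------------
-60 [550.92 -90.8 ] [array([199.28, 239.56]), array([198.25, 230.  ])] [array([200.11, 209.47])]
-112 [ 555.18 -142.62] [array([179.8 , 239.92]), array([178.37, 230.35])] [array([181.23, 209.79])]
-140 [ 557.48 -170.52] [array([169.29, 240.11]), array([167.66, 230.55])] [array([171.05, 209.96])]
```

Green now lies flat and square on the bed at dy ≈ -138; carton_in is at about -61. I'll pick carton_in by its top edge and carry it straight along y into the magazine.

servo_tool --moves '[{"tx": 0, "ty": 0.003, "tz": 0.015, "roll": 0, "gripper": 0.075}, {"tx": 0, "ty": 0.003, "tz": 0.034, "roll": 0, "gripper": 0.07}, {"tx": 0, "ty": 0.003, "tz": 0.037, "roll": 0, "gripper": 0.03}, {"tx": 0, "ty": 0.003, "tz": 0.037, "roll": 0, "gripper": 0.03}, {"tx": 0, "ty": 0.003, "tz": 0.037, "roll": 0, "gripper": 0.03}, {"tx": 0, "ty": 0.003, "tz": 0.037, "roll": 0, "gripper": 0.03}, {"tx": 0, "ty": 0.003, "tz": 0.01, "roll": 0, "gripper": 0.03}, {"tx": 0, "ty": 0.003, "tz": -0.03, "roll": 0, "gripper": 0.03}, {"tx": 0.001, "ty": -0.01, "tz": -0.055, "roll": 0, "gripper": 0.03}, {"tx": 0.001, "ty": -0.045, "tz": -0.055, "roll": 0, "gripper": 0.03}, {"tx": 0.001, "ty": -0.058, "tz": -0.055, "roll": 0, "gripper": 0.03}, {"tx": 0.001, "ty": -0.058, "tz": -0.055, "roll": 0, "gripper": 0.03}, {"tx": 0.001, "ty": -0.058, "tz": -0.047, "roll": 0, "gripper": 0.03}, {"tx": 0.001, "ty": -0.058, "tz": -0.037, "roll": 0, "gripper": 0.03}, {"tx": 0.001, "ty": -0.058, "tz": -0.029, "roll": 0, "gripper": 0.03}]'

```text
clock: 38.2
eef_pos: [548.0, -31.0, 80.3]
eef_rot: [3.139, 0.129, -0.002]
contact_force: [0.2, 0.1, -0.2]
gripper_width: 38.9
grasp_force: 35.6
```

servo_tool --moves '[{"tx": 0, "ty": 0, "tz": 0.01, "roll": 0, "gripper": 0.03}, {"tx": 0, "ty": 0, "tz": 0.022, "roll": 0, "gripper": 0.03}, {"tx": 0, "ty": 0, "tz": 0.034, "roll": 0, "gripper": 0.03}, {"tx": 0, "ty": 0, "tz": 0.045, "roll": 0, "gripper": 0.03}, {"tx": 0, "ty": 0, "tz": 0.052, "roll": 0, "gripper": 0.03}]'

```text
clock: 38.7
eef_pos: [548.0, -30.3, 28.5]
eef_rot: [-3.139, -0.13, 0.002]
contact_force: [0.2, 0.4, -0.3]
gripper_width: 38.9
grasp_force: 35.6
```

servo_tool --moves '[{"tx": 0, "ty": 0, "tz": 0, "roll": 0, "gripper": 0.055}, {"tx": 0, "ty": 0, "tz": 0, "roll": 0, "gripper": 0.06}, {"tx": 0, "ty": 0, "tz": -0.02, "roll": 0, "gripper": 0.06}, {"tx": 0, "ty": 0, "tz": -0.06, "roll": 0, "gripper": 0.06}, {"tx": 0, "ty": 0.035, "tz": -0.065, "roll": 0, "gripper": 0.06}, {"tx": 0, "ty": 0.08, "tz": -0.065, "roll": 0, "gripper": 0.06}, {"tx": 0, "ty": 0.12, "tz": -0.05, "roll": 0, "gripper": 0.06}, {"tx": 0, "ty": 0.1375, "tz": -0.03, "roll": 0, "gripper": 0.06}, {"tx": 0, "ty": 0.1375, "tz": -0.01, "roll": 0, "gripper": 0.06}, {"tx": 0, "ty": 0.1375, "tz": 0.014, "roll": 0, "gripper": 0.06}, {"tx": 0, "ty": 0.1375, "tz": 0.022, "roll": 0, "gripper": 0.06}, {"tx": 0, "ty": 0.1375, "tz": 0.022, "roll": 0, "gripper": 0.03}, {"tx": 0, "ty": 0.1375, "tz": 0.022, "roll": 0, "gripper": 0.03}, {"tx": 0, "ty": 0.1375, "tz": 0.022, "roll": 0, "gripper": 0.03}, {"tx": 0, "ty": 0.1375, "tz": 0.022, "roll": 0, "gripper": 0.03}]'

```text
clock: 40.2
eef_pos: [560.7, -167.4, 8.9]
eef_rot: [3.138, 0.13, 0.003]
contact_force: [0.5, -0.2, -1.2]
gripper_width: 39.6
grasp_force: 35.8
```

```bash
python3 - <<'E'
from h import *
np.set_printoptions(precision=2,suppress=True)
s=state();print(s["clock"],s["eef_pos"],s["contact_force"],s["gripper_width"],s["grasp_force"])
q=read_camera("scene")
def cls(c):
    r,g,b=map(int,c)
    if g>r+12 and g>b+8: return "G"
    if r>g+40: return "R"
    m=(r+g+b)//3
    return "#" if m<60 else ("-" if m<100 else ("w" if r-b>10 else "."))
for v in range(196,232): print(v,"".join(cls(q["img"][v,u]) for u in range(206,240)))
E
```

```text
40.2 [ 560.72 -167.37    8.92] [ 0.5  -0.19 -1.2 ] 39.6265435127317 35.7925021648407
196 w.-............................www
197 w..............................www
198 w.............................wwww
199 ww............................wwww
200 .w.w..........................wwww
201 www..........................wwwww
202 wwwww.......................wwwwww
203 .wwww.......................w.wwww
204 wwwwww......................wwwwww
205 www.w.......................wwwwww
206 wwwwww......................wwwwww
207 wwwww.......................wwwwww
208 wwwww........................wwwww
209 wwww.w....wwwww.w...w.......wwwwww
210 wwwwww....wwww.GGGGGGGGG....wwww.w
211 wwww.w...GGGGGGGGGGGGGGGG...www.ww
212 ww.wwww..GGGGGGGGGGGGGGG...wwwwwww
213 ww.ww....wwwwwwwwwwwwwwww.wwwwRRRR
214 w........wwwwwwwwwwwwwwww.wRwRRRRR
215 .........wwwwwwwwwwwwwwww.wwwwRRRR
216 .........wwwwwwwwwwwwwwww..w.wRRRR
217 .........wwwwwwwwwwwwwwww....wRRRR
218 .........wwwwwwwwwwwwwwww....wRRRR
219 .........wwwwwwwwwwwwwwww....wRRRR
220 .........wwwwwwwwwwwwwww....wRRRRR
221 ..........www.wwwwwwwww....wRRRRRR
222 ...........................wRRRRRR
223 ..........................wRRRRRRR
224 ..........................wRRRRRRR
225 ..........................wRRRRRRR
226 ..........................wRRRRRRR
227 ...........................-RRRRRR
228 ...........................--RRRRR
229 ...........................--RRRRR
230 ...........................--RRRRR
231 ...........................--RRRR#
```

servo_tool --moves '[{"tx": 0, "ty": 0, "tz": -0.03, "roll": 0, "gripper": 0.03}, {"tx": 0, "ty": 0, "tz": -0.075, "roll": 0, "gripper": 0.03}, {"tx": -0.001, "ty": -0.03, "tz": -0.098, "roll": 0, "gripper": 0.03}, {"tx": -0.001, "ty": -0.075, "tz": -0.098, "roll": 0, "gripper": 0.03}, {"tx": -0.001, "ty": -0.115, "tz": -0.098, "roll": 0, "gripper": 0.03}, {"tx": -0.001, "ty": -0.1375, "tz": -0.098, "roll": 0, "gripper": 0.03}, {"tx": -0.001, "ty": -0.1375, "tz": -0.098, "roll": 0, "gripper": 0.03}, {"tx": -0.001, "ty": -0.1375, "tz": -0.098, "roll": 0, "gripper": 0.03}, {"tx": -0.001, "ty": -0.1375, "tz": -0.09, "roll": 0, "gripper": 0.03}, {"tx": -0.001, "ty": -0.1375, "tz": -0.08, "roll": 0, "gripper": 0.03}, {"tx": -0.001, "ty": -0.1375, "tz": -0.07, "roll": 0, "gripper": 0.03}, {"tx": -0.001, "ty": -0.1375, "tz": -0.064, "roll": 0, "gripper": 0.03}]'

```text
clock: 41.45
eef_pos: [546.7, -30.9, 70.2]
eef_rot: [-3.139, -0.129, 0.003]
contact_force: [0.4, 0.1, -0.6]
gripper_width: 39.3
grasp_force: 35.8
```

No contact on the way in. I'll lower to just above seating, release, and check.

servo_tool --moves '[{"tx": 0, "ty": 0, "tz": 0.01, "roll": 0, "gripper": 0.03}, {"tx": 0, "ty": 0, "tz": 0.019, "roll": 0, "gripper": 0.03}, {"tx": 0, "ty": 0, "tz": 0.025, "roll": 0, "gripper": 0.03}, {"tx": 0, "ty": 0, "tz": 0.026, "roll": 0, "gripper": 0.03}, {"tx": 0, "ty": 0, "tz": 0.026, "roll": 0, "gripper": 0.05}, {"tx": 0, "ty": 0, "tz": 0.026, "roll": 0, "gripper": 0.06}, {"tx": 0, "ty": 0, "tz": 0.015, "roll": 0, "gripper": 0.065}, {"tx": 0, "ty": 0, "tz": -0.02, "roll": 0, "gripper": 0.065}, {"tx": 0, "ty": 0, "tz": -0.055, "roll": 0, "gripper": 0.0854}]'

```text
clock: 42.35
eef_pos: [547.2, -30.3, 128.4]
eef_rot: [-3.139, -0.13, 0.001]
contact_force: [0.1, 0.6, -0.5]
gripper_width: 77.6
grasp_force: 0.0
```

```bash
python3 - <<'E'
from h import *
np.set_printoptions(precision=2,suppress=True)
s=state();print(s["clock"],s["eef_pos"],s["contact_force"],s["gripper_width"],s["grasp_force"])
q=read_camera("scene")
def cls(c):
    r,g,b=map(int,c)
    if g>r+12 and g>b+8: return "G"
    if r>g+40: return "R"
    m=(r+g+b)//3
    return "#" if m<60 else ("-" if m<100 else ("w" if r-b>10 else "."))
for v in range(190,226): print(v,"".join(cls(q["img"][v,u]) for u in range(206,240)))
goto(528.4,164,84,4.7)
chunks((0,-.2),-63.5,-.3,63.5,0,12.566,105,20)
E
```

```text
42.35 [547.19 -30.33 128.38] [ 0.06  0.62 -0.48] 77.565691695432 0.0
190 w..------------------------G-#--.w
191 ww.--------G-----------------#--.w
192 ww.-------------------------#---ww
193 ww.----....................----..w
194 ww.---.....................----.ww
195 ww.---.........................www
196 ww..-...........................ww
197 ww..-..........................www
198 www..-........................www.
199 www.............w..............www
200 wwwww...---.G.....GGGGG.......wwww
201 wwwww...-GGGGGGGGGGGGGGG......wwww
202 wwwwww..--.G.GG.G.Gw.ww......wwwww
203 wwwwww..-wwwwwwwwwwwwwww....wwwwww
204 wwwwwww..wwwwwwwwwwwwwww....wwwwww
205 wwwwww...wwwwwwwwwwwwwww....wwwwww
206 wwwwwww..wwwwwwwwwwwwwww.....wwwww
207 wwwwww...wwwwwwwwwwwwwww...wwwwwww
208 wwwwww...wwwwwwwwwwwwww--....wwwww
209 wwwwwww..wwwwwwwwww-www--...wwwwww
210 wwwwwww..-.-w------------....wwwww
211 wwwwwww..----------------...wwwwww
212 wwwwwww.-GGGGGGGGGGGGGG--..wwwwwww
213 wwwwwwww-GGGGGGGGGGGGGGG-.wwwwwRRw
214 ww..wwww-GGGGGGGGGGGGGGG-.wRRRRRRR
215 .....ww.-GGGGGGGGGGGGGGG-.wwwwRRRR
216 ......w.-GGG-
[... 1538 characters left out ...]
0137 -0.0424,0.0138 -0.0500,0.0130 -0.0574,0.0113 -0.0645,0.0088 -0.0713,0.0054 -0.0777,0.0012 -0.0835,-0.0037 -0.0886,-0.0093 -0.0931,-0.0154 -0.0968,-0.0221 -0.0997,-0.0291 -0.1017,-0.0364 -0.1028,-0.0439 -0.1031,-0.0515 -0.1024,-0.0591
  cmd [-126.29   -9.75] a 9.574
0.0016,-0.0074 0.0040,-0.0146 0.0073,-0.0215 0.0114,-0.0279 0.0162,-0.0337 0.0217,-0.0390 0.0278,-0.0435 0.0344,-0.0473 0.0414,-0.0503 0.0486,-0.0525 0.0561,-0.0537 0.0637,-0.0540 0.0713,-0.0535 0.0787,-0.0520 0.0860,-0.0497 0.0929,-0.0465 0.0993,-0.0425 0.1053,-0.0378 0.1106,-0.0323 0.1152,-0.0263
  cmd [-11.05 -36.09] a 11.968
0.0039,0.0065 0.0070,0.0135 0.0092,0.0207 0.0106,0.0282 0.0110,0.0358
  cmd [-0.   -0.32] a 12.566
```

Green is level and seated (bands 10 rows higher than carton_in's, which is 36 mm). Back to the knob.

servo_tool --grip_force 40 --moves '[{"tx": 0, "ty": -0.02, "tz": -0.003, "roll": -8, "gripper": 0.0854}, {"tx": 0, "ty": -0.05, "tz": -0.005, "roll": -16, "gripper": 0.0854}, {"tx": 0, "ty": -0.08, "tz": -0.005, "roll": -24, "gripper": 0.0854}, {"tx": 0, "ty": -0.11, "tz": -0.005, "roll": -32, "gripper": 0.0854}, {"tx": 0, "ty": -0.14, "tz": -0.005, "roll": -40, "gripper": 0.0854}, {"tx": 0, "ty": -0.165, "tz": -0.005, "roll": -48, "gripper": 0.0854}, {"tx": 0, "ty": -0.185, "tz": -0.005, "roll": -56, "gripper": 0.0854}, {"tx": 0, "ty": -0.196, "tz": -0.005, "roll": -64, "gripper": 0.0854}, {"tx": -0.0005, "ty": -0.196, "tz": -0.005, "roll": -72, "gripper": 0.0854}, {"tx": -0.0005, "ty": -0.196, "tz": -0.003, "roll": -80, "gripper": 0.0854}, {"tx": -0.0005, "ty": -0.196, "tz": 0.01, "roll": -88, "gripper": 0.0854}, {"tx": -0.0005, "ty": -0.196, "tz": 0.03, "roll": -90, "gripper": 0.0854}, {"tx": -0.0005, "ty": -0.196, "tz": 0.041, "roll": -90, "gripper": 0.07}, {"tx": -0.0005, "ty": -0.196, "tz": 0.041, "roll": -90, "gripper": 0.045}, {"tx": -0.0005, "ty": -0.196, "tz": 0.041, "roll": -90, "gripper": 0.03}, {"tx": -0.0005, "ty": -0.196, "tz": 0.041, "roll": -90, "gripper": 0.02}, {"tx": -0.0005, "ty": -0.196, "tz": 0.041, "roll": -90, "gripper": 0.015}, {"tx": -0.0005, "ty": -0.196, "tz": 0.041, "roll": -90, "gripper": 0.015}]'

```text
clock: 44.2
eef_pos: [531.4, 165.1, 86.8]
eef_rot: [2.127, 2.311, 0.002]
contact_force: [-2.2, -0.5, 6.5]
gripper_width: 23.3
grasp_force: 39.1
```

```bash
python3 -c "
from h import *
rep(np.array([0,0]),-63.5,-.3)"
```

```text
t 44.20 pos [0.39 1.27] cmdlag [-0.39 -1.27] F(tool on) [-0.37 -2.21] a 0.025 radF -0.42 tanF -2.20 r 63.91 w 23.3 grip 39 z 86.8 Fz 6.5
```

servo_tool --grip_force 60 --moves '[{"tx": -0.0001, "ty": 0.003, "tz": 0, "roll": 0, "gripper": 0.015}, {"tx": -0.0007, "ty": 0.009, "tz": 0, "roll": 0, "gripper": 0.015}, {"tx": -0.0022, "ty": 0.0165, "tz": 0, "roll": 0, "gripper": 0.015}, {"tx": -0.0047, "ty": 0.0238, "tz": 0, "roll": 0, "gripper": 0.015}, {"tx": -0.0079, "ty": 0.0306, "tz": 0, "roll": 0, "gripper": 0.015}, {"tx": -0.012, "ty": 0.037, "tz": 0, "roll": 0, "gripper": 0.015}, {"tx": -0.0165, "ty": 0.0426, "tz": 0, "roll": 0, "gripper": 0.015}, {"tx": -0.0215, "ty": 0.0476, "tz": 0, "roll": 0, "gripper": 0.015}, {"tx": -0.0269, "ty": 0.0518, "tz": 0, "roll": 0, "gripper": 0.015}, {"tx": -0.0334, "ty": 0.0558, "tz": 0, "roll": 0, "gripper": 0.015}, {"tx": -0.0403, "ty": 0.059, "tz": 0, "roll": 0, "gripper": 0.015}, {"tx": -0.0475, "ty": 0.0614, "tz": 0, "roll": 0, "gripper": 0.015}, {"tx": -0.055, "ty": 0.0628, "tz": 0, "roll": 0, "gripper": 0.015}]'

```text
clock: 45.5
eef_pos: [597.5, 116.1, 86.9]
eef_rot: [-2.127, -2.309, -0.001]
contact_force: [-6.5, 5.6, 9.6]
gripper_width: 22.8
grasp_force: 58.4
```

```bash
python3 -c "
from h import *
rep(np.array([-54.7,64.0]),-63.2,1.0)"
```

```text
t 45.50 pos [-53.88  63.09] cmdlag [-0.82  0.91] F(tool on) [ 6.15 -6.01] a 1.422 radF -5.03 tanF -6.97 r 62.79 w 22.8 grip 58 z 86.9 Fz 9.6
```

servo_tool --moves '[{"tx": -0.0075, "ty": 0.0001, "tz": 0, "roll": 0, "gripper": 0.015}, {"tx": -0.0151, "ty": -0.0005, "tz": 0, "roll": 0, "gripper": 0.015}, {"tx": -0.0226, "ty": -0.0018, "tz": 0, "roll": 0, "gripper": 0.015}, {"tx": -0.0299, "ty": -0.0039, "tz": 0, "roll": 0, "gripper": 0.015}, {"tx": -0.0369, "ty": -0.0069, "tz": 0, "roll": 0, "gripper": 0.015}, {"tx": -0.0435, "ty": -0.0107, "tz": 0, "roll": 0, "gripper": 0.015}, {"tx": -0.0496, "ty": -0.0153, "tz": 0, "roll": 0, "gripper": 0.015}, {"tx": -0.055, "ty": -0.0205, "tz": 0, "roll": 0, "gripper": 0.015}, {"tx": -0.0598, "ty": -0.0264, "tz": 0, "roll": 0, "gripper": 0.015}, {"tx": -0.0639, "ty": -0.0328, "tz": 0, "roll": 0, "gripper": 0.015}, {"tx": -0.0672, "ty": -0.0396, "tz": 0, "roll": 0, "gripper": 0.015}, {"tx": -0.0697, "ty": -0.0468, "tz": 0, "roll": 0, "gripper": 0.015}, {"tx": -0.0712, "ty": -0.0542, "tz": 0, "roll": 0, "gripper": 0.015}, {"tx": -0.0719, "ty": -0.0618, "tz": 0, "roll": 0, "gripper": 0.015}]'

```text
clock: 46.9
eef_pos: [545.2, 38.5, 87.0]
eef_rot: [2.125, 2.308, 0.006]
contact_force: [4.5, -1.7, 1.5]
gripper_width: 22.9
grasp_force: 59.2
```

```bash
python3 -c "
from h import *
rep(np.array([-126.6,2.2]),-63.2,.2)"
```

```text
t 46.90 pos [-126.89    4.59] cmdlag [ 0.29 -2.39] F(tool on) [-2.02  4.34] a 3.073 radF 2.32 tanF -4.19 r 63.84 w 22.9 grip 59 z 87.0 Fz 1.5
```

servo_tool --moves '[{"tx": 0.0, "ty": -0.0076, "tz": 0, "roll": 0, "gripper": 0.015}, {"tx": 0.0011, "ty": -0.0151, "tz": 0, "roll": 0, "gripper": 0.015}, {"tx": 0.0032, "ty": -0.0224, "tz": 0, "roll": 0, "gripper": 0.015}, {"tx": 0.006, "ty": -0.0294, "tz": 0, "roll": 0, "gripper": 0.015}, {"tx": 0.0097, "ty": -0.0361, "tz": 0, "roll": 0, "gripper": 0.015}, {"tx": 0.0142, "ty": -0.0422, "tz": 0, "roll": 0, "gripper": 0.015}, {"tx": 0.0194, "ty": -0.0478, "tz": 0, "roll": 0, "gripper": 0.015}, {"tx": 0.0252, "ty": -0.0527, "tz": 0, "roll": 0, "gripper": 0.015}, {"tx": 0.0315, "ty": -0.0569, "tz": 0, "roll": 0, "gripper": 0.015}, {"tx": 0.0383, "ty": -0.0603, "tz": 0, "roll": 0, "gripper": 0.015}, {"tx": 0.0454, "ty": -0.0628, "tz": 0, "roll": 0, "gripper": 0.015}, {"tx": 0.0528, "ty": -0.0645, "tz": 0, "roll": 0, "gripper": 0.015}, {"tx": 0.0604, "ty": -0.0653, "tz": 0, "roll": 0, "gripper": 0.015}, {"tx": 0.068, "ty": -0.0652, "tz": 0, "roll": 0, "gripper": 0.015}]'

```text
clock: 48.3
eef_pos: [471.2, 101.6, 86.8]
eef_rot: [-2.128, -2.31, -0.0]
contact_force: [-2.6, 0.6, 12.1]
gripper_width: 22.7
grasp_force: 60.5
```

```bash
python3 -c "
from h import *
rep(np.array([-58.6,-63.0]),-63.2,.2)"
```

```text
t 48.30 pos [-57.99 -63.99] cmdlag [-0.61  0.99] F(tool on) [ 0.86 -2.57] a -1.490 radF 2.64 tanF 0.65 r 64.40 w 22.7 grip 60 z 86.8 Fz 12.1
```

servo_tool --moves '[{"tx": 0.0075, "ty": 0.0008, "tz": 0, "roll": 0, "gripper": 0.015}, {"tx": 0.0149, "ty": 0.0026, "tz": 0, "roll": 0, "gripper": 0.015}, {"tx": 0.0219, "ty": 0.0054, "tz": 0, "roll": 0, "gripper": 0.015}, {"tx": 0.0286, "ty": 0.009, "tz": 0, "roll": 0, "gripper": 0.015}, {"tx": 0.0348, "ty": 0.0134, "tz": 0, "roll": 0, "gripper": 0.015}, {"tx": 0.0405, "ty": 0.0185, "tz": 0, "roll": 0, "gripper": 0.015}, {"tx": 0.0455, "ty": 0.0242, "tz": 0, "roll": 0, "gripper": 0.015}, {"tx": 0.0498, "ty": 0.0304, "tz": 0, "roll": 0, "gripper": 0.015}, {"tx": 0.0533, "ty": 0.0372, "tz": 0, "roll": 0, "gripper": 0.015}, {"tx": 0.0559, "ty": 0.0443, "tz": 0, "roll": 0, "gripper": 0.015}, {"tx": 0.0577, "ty": 0.0517, "tz": 0, "roll": 0, "gripper": 0.015}, {"tx": 0.0586, "ty": 0.0592, "tz": 0, "roll": 0, "gripper": 0.015}, {"tx": 0.0586, "ty": 0.063, "tz": 0, "roll": 0, "gripper": 0.015}]'

```text
clock: 49.6
eef_pos: [530.2, 165.0, 86.8]
eef_rot: [2.128, 2.311, 0.001]
contact_force: [-2.1, 1.1, 10.4]
gripper_width: 22.7
grasp_force: 60.2
```

```bash
python3 - <<'E'
from h import *
rep(np.array([0.,0.]),-63.2,.2)
q=read_camera("scene")
def cls(c):
    r,g,b=map(int,c)
    if g>r+12 and g>b+8: return "G"
    if r>g+40: return "R"
    m=(r+g+b)//3
    return "#" if m<60 else ("-" if m<100 else ("w" if r-b>10 else "."))
for v in range(192,230): print(v,"".join(cls(q["img"][v,u]) for u in range(186,240,2)))
E
```

```text
t 49.60 pos [0.37 0.07] cmdlag [-0.37 -0.07] F(tool on) [ 1.31 -1.96] a -0.002 radF 1.31 tanF -1.96 r 63.57 w 22.7 grip 60 z 86.8 Fz 10.4
192 wwwwwwwwwww.----........-.w
193 wwwwwwwwwww.-...........-.w
194 wwwwwwwwwww.-.............w
195 wwwwwwwwwww...............w
196 wwwwwwwwwww...............w
197 wwwwwwwwwww..............ww
198 wwwwwwwwwww..............ww
199 wwwwwwwwwwww.............ww
200 wwwwwwwwwwwww............ww
201 wwwwwwwwwwwww...........www
202 wwwwwwwwwwwww...........www
203 wwwwwwwwwwwww...........www
204 wwwwwwwwwwwwww..........www
205 wwwwwwwwwwwww...........www
206 wwwwwwwwwwwwww..........www
207 wwwwwwwwwwwwww..........www
208 wwwwwwwwwwwww...........www
209 wwwwwwwwwwwwww.......G..www
210 wwwwwwwwwwwwww..GGGGGGG.www
211 wwwwGGGGGGGwww..GGGGGGG.www
212 wwwwGGGGGGGwww..wwwwwww.www
213 wwwwwwwwwwwwww..wwwwwwwwwww
214 wwwwwwwwwww..w.wwwwwwwwwwRR
215 .wwwwwwwwww..w..wwwwwwwwwRR
216 ...wwwwwwww..w.wwwwwwwww.RR
217 ...wwwwwwww....wwwwwwww..RR
218 ...wwwwwwww....wwwwwwww..RR
219 ...wwwwwwww....wwwwwwww..RR
220 ...wwwwwwww.....wwwwwww.wRR
221 ...wwwwwwww.....wwwww.w.RRR
222 ...GGGGGGGG............wRRR
223 ...GGGGGGGG............wRRR
224 ...GGGGGGGG............wRRR
225 ...GGGGGGGG............wRRR
226 ...GGGGGGGG............wRRR
227 ...GGGG.ww..............RRR
228 ...wwwwwwww.............-RR
229 ...wwwwwwww.............-RR
```

Green has dropped to the floor and carton_in is out. Second turn.

servo_tool --moves '[{"tx": -0.0001, "ty": 0.003, "tz": 0, "roll": 0, "gripper": 0.015}, {"tx": -0.0007, "ty": 0.009, "tz": 0, "roll": 0, "gripper": 0.015}, {"tx": -0.0022, "ty": 0.0164, "tz": 0, "roll": 0, "gripper": 0.015}, {"tx": -0.0047, "ty": 0.0236, "tz": 0, "roll": 0, "gripper": 0.015}, {"tx": -0.0079, "ty": 0.0303, "tz": 0, "roll": 0, "gripper": 0.015}, {"tx": -0.012, "ty": 0.0366, "tz": 0, "roll": 0, "gripper": 0.015}, {"tx": -0.0165, "ty": 0.0421, "tz": 0, "roll": 0, "gripper": 0.015}, {"tx": -0.0215, "ty": 0.0471, "tz": 0, "roll": 0, "gripper": 0.015}, {"tx": -0.0269, "ty": 0.0512, "tz": 0, "roll": 0, "gripper": 0.015}, {"tx": -0.0334, "ty": 0.0551, "tz": 0, "roll": 0, "gripper": 0.015}, {"tx": -0.0403, "ty": 0.0583, "tz": 0, "roll": 0, "gripper": 0.015}, {"tx": -0.0475, "ty": 0.0606, "tz": 0, "roll": 0, "gripper": 0.015}, {"tx": -0.055, "ty": 0.062, "tz": 0, "roll": 0, "gripper": 0.015}]'

```text
clock: 50.95
eef_pos: [596.8, 116.1, 86.9]
eef_rot: [-2.128, -2.311, -0.004]
contact_force: [-0.7, 7.2, 6.5]
gripper_width: 22.9
grasp_force: 59.8
```

```bash
python3 -c "
from h import *
rep(np.array([-54.7,63.0]),-63.2,.2)"
```

```text
t 50.95 pos [-53.79  62.43] cmdlag [-0.91  0.57] F(tool on) [ 7.24 -0.08] a 1.421 radF 1.00 tanF -7.18 r 62.93 w 22.9 grip 60 z 86.9 Fz 6.5
```

servo_tool --moves '[{"tx": -0.0075, "ty": 0.0006, "tz": 0, "roll": 0, "gripper": 0.015}, {"tx": -0.0151, "ty": 0.0003, "tz": 0, "roll": 0, "gripper": 0.015}, {"tx": -0.0226, "ty": -0.001, "tz": 0, "roll": 0, "gripper": 0.015}, {"tx": -0.0299, "ty": -0.0031, "tz": 0, "roll": 0, "gripper": 0.015}, {"tx": -0.0369, "ty": -0.0061, "tz": 0, "roll": 0, "gripper": 0.015}, {"tx": -0.0435, "ty": -0.0099, "tz": 0, "roll": 0, "gripper": 0.015}, {"tx": -0.0496, "ty": -0.0145, "tz": 0, "roll": 0, "gripper": 0.015}, {"tx": -0.055, "ty": -0.0197, "tz": 0, "roll": 0, "gripper": 0.015}, {"tx": -0.0598, "ty": -0.0256, "tz": 0, "roll": 0, "gripper": 0.015}, {"tx": -0.0639, "ty": -0.032, "tz": 0, "roll": 0, "gripper": 0.015}, {"tx": -0.0672, "ty": -0.0388, "tz": 0, "roll": 0, "gripper": 0.015}, {"tx": -0.0697, "ty": -0.046, "tz": 0, "roll": 0, "gripper": 0.015}, {"tx": -0.0712, "ty": -0.0534, "tz": 0, "roll": 0, "gripper": 0.015}, {"tx": -0.0719, "ty": -0.061, "tz": 0, "roll": 0, "gripper": 0.015}]'

```text
clock: 52.35
eef_pos: [543.3, 38.1, 87.0]
eef_rot: [2.125, 2.309, 0.005]
contact_force: [3.2, -0.6, 4.5]
gripper_width: 22.6
grasp_force: 59.5
```

```bash
python3 -c "
from h import *
rep(np.array([-126.6,2.0]),-63.2,.2)"
```

```text
t 52.35 pos [-127.14    2.71] cmdlag [ 0.54 -0.71] F(tool on) [-0.88  3.19] a 3.102 radF 1.00 tanF -3.15 r 63.99 w 22.6 grip 60 z 87.0 Fz 4.5
```

servo_tool --moves '[{"tx": 0.0, "ty": -0.0076, "tz": 0, "roll": 0, "gripper": 0.015}, {"tx": 0.0011, "ty": -0.0151, "tz": 0, "roll": 0, "gripper": 0.015}, {"tx": 0.0032, "ty": -0.0224, "tz": 0, "roll": 0, "gripper": 0.015}, {"tx": 0.006, "ty": -0.0294, "tz": 0, "roll": 0, "gripper": 0.015}, {"tx": 0.0097, "ty": -0.0361, "tz": 0, "roll": 0, "gripper": 0.015}, {"tx": 0.0142, "ty": -0.0422, "tz": 0, "roll": 0, "gripper": 0.015}, {"tx": 0.0194, "ty": -0.0478, "tz": 0, "roll": 0, "gripper": 0.015}, {"tx": 0.0252, "ty": -0.0527, "tz": 0, "roll": 0, "gripper": 0.015}, {"tx": 0.0315, "ty": -0.0569, "tz": 0, "roll": 0, "gripper": 0.015}, {"tx": 0.0383, "ty": -0.0603, "tz": 0, "roll": 0, "gripper": 0.015}, {"tx": 0.0454, "ty": -0.0628, "tz": 0, "roll": 0, "gripper": 0.015}, {"tx": 0.0528, "ty": -0.0645, "tz": 0, "roll": 0, "gripper": 0.015}, {"tx": 0.0604, "ty": -0.0653, "tz": 0, "roll": 0, "gripper": 0.015}, {"tx": 0.068, "ty": -0.0652, "tz": 0, "roll": 0, "gripper": 0.015}]'

```text
clock: 53.75
eef_pos: [470.7, 101.4, 86.8]
eef_rot: [2.128, 2.311, 0.002]
contact_force: [-0.3, 2.0, 9.6]
gripper_width: 22.8
grasp_force: 60.4
```

```bash
python3 -c "
from h import *
rep(np.array([-58.6,-63.2]),-63.2,.2)"
```

```text
t 53.75 pos [-58.16 -64.48] cmdlag [-0.44  1.28] F(tool on) [ 2.06 -0.13] a -1.493 radF 0.29 tanF 2.05 r 64.87 w 22.8 grip 60 z 86.8 Fz 9.6
```

servo_tool --moves '[{"tx": 0.0075, "ty": 0.0009, "tz": 0, "roll": 0, "gripper": 0.015}, {"tx": 0.0149, "ty": 0.0028, "tz": 0, "roll": 0, "gripper": 0.015}, {"tx": 0.0219, "ty": 0.0056, "tz": 0, "roll": 0, "gripper": 0.015}, {"tx": 0.0286, "ty": 0.0092, "tz": 0, "roll": 0, "gripper": 0.015}, {"tx": 0.0348, "ty": 0.0136, "tz": 0, "roll": 0, "gripper": 0.015}, {"tx": 0.0405, "ty": 0.0187, "tz": 0, "roll": 0, "gripper": 0.015}, {"tx": 0.0455, "ty": 0.0244, "tz": 0, "roll": 0, "gripper": 0.015}, {"tx": 0.0498, "ty": 0.0306, "tz": 0, "roll": 0, "gripper": 0.015}, {"tx": 0.0533, "ty": 0.0374, "tz": 0, "roll": 0, "gripper": 0.015}, {"tx": 0.0559, "ty": 0.0445, "tz": 0, "roll": 0, "gripper": 0.015}, {"tx": 0.0577, "ty": 0.0519, "tz": 0, "roll": 0, "gripper": 0.015}, {"tx": 0.0586, "ty": 0.0594, "tz": 0, "roll": 0, "gripper": 0.015}, {"tx": 0.0586, "ty": 0.0632, "tz": 0, "roll": 0, "gripper": 0.015}, {"tx": 0.0586, "ty": 0.0632, "tz": 0, "roll": 0, "gripper": 0.015}, {"tx": 0.0586, "ty": 0.0632, "tz": 0, "roll": 0, "gripper": 0.03}, {"tx": 0.0586, "ty": 0.0632, "tz": 0, "roll": 0, "gripper": 0.06}, {"tx": 0.0586, "ty": 0.0632, "tz": 0, "roll": 0, "gripper": 0.07}, {"tx": 0.0586, "ty": 0.0632, "tz": -0.03, "roll": 0, "gripper": 0.07}, {"tx": 0.0586, "ty": 0.0632, "tz": -0.07, "roll": 0, "gripper": 0.07}, {"tx": 0.0586, "ty": 0.0632, "tz": -0.11, "roll": 0, "gripper": 0.07}]'

```text
clock: 55.75
eef_pos: [527.8, 163.8, 196.4]
eef_rot: [-2.127, -2.31, 0.003]
contact_force: [0.3, -0.2, -0.3]
gripper_width: 70.0
grasp_force: 0.0
```

```bash
python3 - <<'E'
from h import *
rep(np.array([0.,0.]),-63.2,.2)
q=read_camera("scene")
def cls(c):
    r,g,b=map(int,c)
    if g>r+12 and g>b+8: return "G"
    if r>g+40: return "R"
    m=(r+g+b)//3
    return "#" if m<60 else ("-" if m<100 else ("w" if r-b>10 else "."))
for v in range(180,232): print(v,"".join(cls(q["img"][v,u]) for u in range(160,310,2)))
for y in(-45,-60,-104): 
    c=np.array([543,-31])+y*np.array([-.082,.9966]); print(y,proj(q,(*c,66)))
E
```

```text
t 55.75 pos [-0.59 -2.47] cmdlag [0.59 2.47] F(tool on) [-0.21  0.27] a -0.043 radF -0.23 tanF 0.26 r 62.67 w 70.0 grip 0 z 196.4 Fz -0.3
180 wwwwwwwwwwww-RR---wwwwwwww.wwwwwwwwwwwwwwwwwwwwwwwwwwwww...w...wwwwwwwwwwww
181 wwwwwwwwwwww------wwwwwwww....wwwwwwwwwwwwwwwwwww.w..wwwww.w.w.wwwwwwwwwwww
182 wwwwwwwwwwwww-----wwwwwww.......wwwwwwwwwwwwwww.wwwwwwwwwww..wwww.wwwwwwwww
183 wwwwwwwwwwwww-----wwwwwww............wwwwwww.wwwww.wwwwwwwwwwwww.wwwwwwwwww
184 wwwwwwwwwwwwwwwwwwwwwwwww..............wwwwwwww.wwwwwwwwwwwwww.ww.wwwwwwwww
185 wwwwwwwwwwwwwwwwwwwwwwwww..............wwwwwwwwwwwwwwww-ww.wwwwwwwwwwwwwwww
186 wwwwwwwwwwwwwwwwww-wwwww...............wwwwwwwwwwwwwwwwww..wwwwww.wwwwwwwww
187 wwwwwwwwwwwwwwwwww-wwwww............G..wwwwwwwwwwwww.ww-wwwww.www.wwwwwwwww
188 wwwwwwwwwwwwwwwww--wwwww..G.GG....G..G.wwwwwwwwwwwwwww.-wwwwwwwwwww.--wwwww
189 wwwwwwwwwwwww-ww---wwwww.............-.wwwwwwwwwwwwwwww-wwww...wwww-##-wwww
190 wwwwwwwwwwwww-----wwwwww.---G-.......-.wwwwwwwww.wwww.w--.w.wwwwww.####wwww
191 wwwwwwwwwwwwww---wwwwwww.-----.......-.wwwwwwwwwwww.ww..ww.w.wwwwww####wwww
19
[... 2704 characters left out ...]
--.----.wwwww
226 ........GGGGGGGGGGGGGGGG............wRRRRRRRRRRRRRR##-----###--------.wwwww
227 ........GGGGGGGGwwwwwww..............RRRRRRRRRRRRRR####-#####---.-----wwww.
228 ........wwwwwwwwwwwwwwww.............-RRRRRRRRRRRRR#########----.-----wwwww
229 ........wwwwwwwwwwwwwwww.............-RRRRRRRRRRRRR##G####G#----------wwwww
230 ........wwwwwwwwwwwwwww-.............-RRRRRRRRRRRRR#GGGG#GGG#-#-------wwwww
231 ........wwwwwwwwwwwwwww-.............-###-----##--##GGGGGGGG-#--------wwwww
-45 (np.float64(204.92959626006552), np.float64(218.60695348338982))
-60 (np.float64(199.36148633467835), np.float64(218.7038624892461))
-104 (np.float64(183.01071179595738), np.float64(218.98843612855293))
```

```bash
python3 -c "
from rig import *
print(job_done())"
```

```text
the job is handed in; nothing more can be done
None
```

I handed the job in at about 56 s. In the last camera check both green-banded cartons lay out on the bed, the magazine was empty, and the crank was parked again and let go. The first loading caught on a lip, so I wound the crank back one turn, reloaded both cartons, and made the two turns again. My last check did not cover the other objects on the desk, and the hand-in returned no verdict.

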